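# Close the cheese moulds and hang their batch tags

## Robot

A 6-joint arm with a two-finger parallel gripper is mounted at the origin on the work surface. World frame = base frame: x ahead of the robot, y to its left, z up, the work surface at z = 0. Lengths are in m, angles in degrees, forces in N, time in s.
With the tool pointing down it reaches from about 0.25 to 0.725 m from the base axis. Payload 9.7 kg.
Tool frame: the origin (TCP) lies at the very end of the fingers, on their centre line; the grasp point (between the pads) lies 19 mm behind it (tcp_to_grasp is the distance from the TCP to the grasp point, in m); z points along the fingers, y is the line along which they close (so a half turn about z gives the same grasp; the last joint's range is limited). The gripper opens to 85 mm and grips with 20 to 120 N. Pads are 22 mm wide; open, the fingers measure 114 mm over their backs; the gripper's body (76 mm by 85 mm) begins 54 mm behind the grasp point. The pads swing forward as they close: fully open they stand 13 mm farther back than shut.
Start: joints at [73.052, 4.979, 10.078, 95.1, 0, 90], TCP at [0.16, 0.526, 0.231] pointing down, gripper open.
Joint ranges: [-179.16, 179.16], [-48.56, 103.87], [-65.8, 70.77], [-126.05, 130.52], [-82.76, 87.17], [-180, 180]. Speed limits (degrees/s): [127.2, 127.2, 147.25, 180, 180, 180].

## Interface

Orientations are given as [roll, pitch, yaw] about the fixed x, y, z axes, in that order (R = Rz(yaw) Ry(pitch) Rx(roll)).
In Python, from bench import read_state, get_image, camera_model, sign_off, outline_of, tip_of, tcp_to_grasp gives the robot as it stands.
- The arm moves only by the tool send_rows, never from a script. Its argument "targets" is a list of rows, each a list of 3 entries, a list of its own where there are three numbers: the shift along the tool's x, y, z scaled (see below), then the turn, a rotation vector about the tool's x, y, z scaled (see below), then the opening, from 0 (shut) to 1 (fully open). A call has 1 to 20 rows; each row shifts and turns the commanded pose from where the row before left it, along the tool's axes as they then stand; what a row does not reach is not made up. The controller multiplies each number of a shift by 0.03 m and each number of a turn by 0.12 rad. A row lasts 1/12 s, in which the tool goes at most 41.7 mm and 7.16 degrees, less where a joint would pass 70% of its speed; a pose out of reach is approached as far as the arm can. A call with a number of a shift or a turn outside -1 to 1 is refused whole. A call with a gripper value outside its range is refused whole. The fingers move at their own pace and stop on an object; "squeeze" is the grip in N (left out, the last holds). Time passes only in rows, so rows that do not move let the fingers close. It gives the time, the measured TCP pose, the force, the opening and the grip force at its end, in the units of the state.
- read_state(): the state, without advancing time (a new reading comes with each control period).
- get_image(name): name is "scene" or "side" or "wrist"; returns the picture (400x640x3 uint8, red, green, blue); there is no depth.
- camera_model(name): a dict with "K" (3x3 intrinsics, pixels), "rvec" (rotation vector, rad) and "tvec" (3), from world to camera coordinates, as OpenCV has them. Camera axes: x right, y down, z forward; pixel columns grow to the right and rows downward; lengths in m; the calibration is good to about 2 mm. A picture is of the moment at which its call begins: read the wrist's pose just before it. camera_model takes no time and is no camera call; for the wrist camera it gives the pose at the moment of the call.
- sign_off(): hands the job in; it is judged then, once.
Trained networks look in the newest picture that a camera, given by its name, has taken for a name from the list of things; names that differ only in an ending like _2 or _b are one class to them, and where a whole thing is asked for, a point or a joint stands for the part that bears it (a point fixed in the world has none). Each returns a list of dicts, best first, with "conf" (0 to 1); they miss things now and then, are a little off and sometimes report something else, mostly with a low value. They report only what shows in the picture. A call takes as long as a camera call. They do not tell look-alikes from the thing itself.
- outline_of(target, camera): "mask" (400x640 bool, what is visible of it) and "point" ([column, row] in pixels, amid what is visible of it).
- tip_of(target, camera): "point" ([column, row] in pixels: a listed point, or the origin of a listed thing).
The state is a dict: "time": time; "qpos": joint angles; "joint_vel": joint speeds; "joint_efforts": joint torques, N m; "tool_pos": TCP position; "tcp_rot": TCP orientation; "force": force on the tool from outside, world axes, zero at the start; "wrist_torque": the same for the moment, N m; "gripper_width": finger opening in m; "gripper_force": force on a finger pad.
Only numpy, scipy, OpenCV 4.12 (cv2) and the standard library are available. Lean on these libraries where they do the work, as an engineer would, in place of code of your own. Each camera call takes 0.05 s, during which the arm holds its last target. There are 200 camera calls.

## Task

Put each follower lying on the bench into the cheese mould of its own colour, knob up, and press it straight down until it and the cheese are fully home and level. Then hang each batch tag by its eye on the peg of the stand of its own colour, and leave it hanging free and still. Do not shove the other things on the bench about.

Things in the scene. Friction and masses are not known exactly. Their poses are not given: they have to be found in the camera images.
- follower_blue: blue follower (pressing lid): disc 92 mm across, 12 thick, with an upright wooden knob 30 mm across and 34 high at its centre (46 high in all), about 150 g. Starts lying flat on the bench, knob up, on the robot's left. Origin: centre of the disc's underside; z along the knob. May be absent.
- mould_blue: blue cheese mould fixed on the bench: round tub, 116 mm outside, 106 bore, 80 high, with a white cheese filling the bore, its top 6 to 10 mm below the rim. About 8 N slides the cheese down to a hard stop 20 mm below the rim, and it stays. A follower home has its underside 60 mm above the mould's and its disc top 8 mm below the rim. Origin: centre of the underside, on the bench.
- tag_blue: blue batch tag, a flat paddle 130 mm long, 8 thick, about 70 g: body 34 mm wide (x = -65 to +26 mm), head 46 wide (x = +26 to +65) with a square eye 28 x 28 mm through it, centred at x = +40. Both faces alike. Starts flat on the bench on the robot's right. Origin: middle of its length, on the underside; x along it towards the eye, z through its thickness. May be absent.
- tag_blue_eye (a point): centre of the blue tag's eye, at mid thickness; axes as the tag's.
- stand_blue_peg (a point): blue tag stand, fixed: blue round foot 90 mm across, 12 thick; square post 18 wide, 177 high; from its top a round peg, 10 thick, 60 long, rises at 45 degrees roughly towards the robot. Point: middle of the peg's axis, 193 mm above the bench; z up, x level from tip to post. In these axes the peg's root is at (+21,0,-21) mm, its tip at (-21,0,+21), the post at x = +27.
- follower_green: green follower (pressing lid): disc 92 mm across, 12 thick, with an upright wooden knob 30 mm across and 34 high at its centre (46 high in all), about 150 g. Starts lying flat on the bench, knob up, on the robot's left. Origin: centre of the disc's underside; z along the knob. May be absent.
- mould_green: green cheese mould fixed on the bench: round tub, 116 mm outside, 106 bore, 80 high, with a white cheese filling the bore, its top 6 to 10 mm below the rim. About 8 N slides the cheese down to a hard stop 20 mm below the rim, and it stays. A follower home has its underside 60 mm above the mould's and its disc top 8 mm below the rim. Origin: centre of the underside, on the bench.
- tag_green: green batch tag, a flat paddle 130 mm long, 8 thick, about 70 g: body 34 mm wide (x = -65 to +26 mm), head 46 wide (x = +26 to +65) with a square eye 28 x 28 mm through it, centred at x = +40. Both faces alike. Starts flat on the bench on the robot's right. Origin: middle of its length, on the underside; x along it towards the eye, z through its thickness. May be absent.
- tag_green_eye (a point): centre of the green tag's eye, at mid thickness; axes as the tag's.
- stand_green_peg (a point): green tag stand, fixed: green round foot 90 mm across, 12 thick; square post 18 wide, 177 high; from its top a round peg, 10 thick, 60 long, rises at 45 degrees roughly towards the robot. Point: middle of the peg's axis, 193 mm above the bench; z up, x level from tip to post. In these axes the peg's root is at (+21,0,-21) mm, its tip at (-21,0,+21), the post at x = +27.
- follower_red: red follower (pressing lid): disc 92 mm across, 12 thick, with an upright wooden knob 30 mm across and 34 high at its centre (46 high in all), about 150 g. Starts lying flat on the bench, knob up, on the robot's left. Origin: centre of the disc's underside; z along the knob. May be absent.
- mould_red: red cheese mould fixed on the bench: round tub, 116 mm outside, 106 bore, 80 high, with a white cheese filling the bore, its top 6 to 10 mm below the rim. About 8 N slides the cheese down to a hard stop 20 mm below the rim, and it stays. A follower home has its underside 60 mm above the mould's and its disc top 8 mm below the rim. Origin: centre of the underside, on the bench.
- tag_red: red batch tag, a flat paddle 130 mm long, 8 thick, about 70 g: body 34 mm wide (x = -65 to +26 mm), head 46 wide (x = +26 to +65) with a square eye 28 x 28 mm through it, centred at x = +40. Both faces alike. Starts flat on the bench on the robot's right. Origin: middle of its length, on the underside; x along it towards the eye, z through its thickness. May be absent.
- tag_red_eye (a point): centre of the red tag's eye, at mid thickness; axes as the tag's.
- stand_red_peg (a point): red tag stand, fixed: red round foot 90 mm across, 12 thick; square post 18 wide, 177 high; from its top a round peg, 10 thick, 60 long, rises at 45 degrees roughly towards the robot. Point: middle of the peg's axis, 193 mm above the bench; z up, x level from tip to post. In these axes the peg's root is at (+21,0,-21) mm, its tip at (-21,0,+21), the post at x = +27.
- cup: bystander: white ceramic cup, 64 mm across, 50 high, between moulds and stands. Origin: centre of its underside.
- small_cheese: bystander: small orange cheese, 60 mm across, 36 high, between moulds and stands. Origin: centre of its underside.
- brush: bystander: wooden scrubbing brush, 130 x 42 mm, 38 high, behind the stands. Origin: centre of its underside.
- old_cheese: bystander: brown cheese wheel, 110 mm across, 60 high. Origin: centre of its underside.
- ripe_cheese: bystander: tan cheese wheel, 100 mm across, 55 high. Origin: centre of its underside.
- brine_jar: bystander: amber jar, 72 mm across, 110 high. Origin: centre of its underside.
- bowl: bystander: steel bowl, 110 mm across, 50 high. Origin: centre of its underside.
Things that resemble listed ones, but are neither listed nor needed, are in the scene too. There is more than one size of the tag_blue; the job needs the largest.

How it is judged (in metres and radians):
On the way, in this order (a step that is already met when the one before it is completed fails the run):
1. every follower present is seated level in its own mould and pressed home (horizontal distance between follower_blue and mould_blue below 0.012 m and angle between each of follower_blue, follower_green, follower_red's own z axis and vertical below 0.08 rad and z of follower_blue in the frame of mould_blue between 0.055 and 0.0635 m and horizontal distance between follower_green and mould_green below 0.012 m and z of follower_green in the frame of mould_green between 0.055 and 0.0635 m and horizontal distance between follower_red and mould_red below 0.012 m and z of follower_red in the frame of mould_red between 0.055 and 0.0635 m), for 0.2 s.
2. every tag present hangs by its eye on the peg of its own colour (distance between tag_blue_eye and stand_blue_peg below 0.045 m and angle between each of tag_blue, tag_green, tag_red's own x axis and vertical below 0.5 rad and linear speed of each of tag_blue, tag_green, tag_red below 0.05 m/s and contact force between each of tag_blue, tag_green, tag_red and the fingers below 0.05 N and distance between tag_green_eye and stand_green_peg below 0.045 m and distance between tag_red_eye and stand_red_peg below 0.045 m), for 0.2 s.
At the end, for the whole second after the job is handed in: Each follower lies in its colour's mould: within 12 mm of centre, 0.08 rad of level, underside 55 to 63.5 mm above the mould's (hard home is 60). Each tag hangs from its colour's peg: eye centre within 45 mm of the peg's middle, length within 0.5 rad of vertical, released, at rest (all of step 1 and all of step 2); the robot touches nothing.
It fails at once if a bystander (cup, brush, jar, bowl or loose cheese) was shoved more than 70 mm from its place (distance of any of cup, small_cheese, brush, old_cheese, ripe_cheese, brine_jar, bowl from where it was at the start of the episode above 0.07 m).
Of follower_blue, follower_green, follower_red only 2 to 3 are there at a start; the rules pass over those that are not, and their reading is None.
Of tag_blue, tag_green, tag_red only 2 to 3 are there at a start; the rules pass over those that are not, and their reading is None.
At some moment in a run one of follower_blue, follower_green, follower_red, tag_blue, tag_green, tag_red may be knocked a few centimetres aside while the robot is not near it.
Once in a run the grip may slacken for a moment while it holds something.
It also fails if it takes over 210 s, if anything falls off the work surface, if the arm or the gripper's body presses on something with over 40 N, if the wrist force passes 120 N, or if a joint passes its speed limit or range.

## Working session

There is one attempt and no reset: what is moved stays moved. The work goes in short steps, Python scripts to look and compute and a tool call to move; the robot and the scene stay as the last step left them, time stands still between calls to the robot, and variables do not carry over. Pictures are saved under pics/ and viewed, at most 18 in all, crops included, and the job is handed in when it is done.

Besides the shell and the picture viewer there is one more tool, called after "Request:" by a JSON object that holds its "fn" and its "kwargs", one argument or row to a line. send_rows: Moves the arm, as the interface text tells. Shifts and turns lie within -1 to 1; 1 stands for 0.03 m of shift or 0.12 rad of turn. Its arguments: {"type":"object","properties":{"targets":{"type":"array","items":{"type":"array"}},"squeeze":{"type":"number"}},"required":["targets"]}

```bash
mkdir -p pics; ls; cat > h.py <<'E'
import numpy as np, cv2
from bench import *
from scipy.spatial.transform import Rotation as R
def save(cam,name):
    im=get_image(cam); cv2.imwrite('pics/'+name+'.png',im[:,:,::-1]); return im
def ray(cam,px,z):
    m=camera_model(cam); K=np.array(m['K']); Rm=cv2.Rodrigues(np.array(m['rvec'],float))[0]; t=np.array(m['tvec'],float).ravel()
    c=-Rm.T@t; d=Rm.T@np.linalg.inv(K)@np.array([px[0],px[1],1.]); return c+d*(z-c[2])/d[2]
def proj(cam,P):
    m=camera_model(cam); return cv2.projectPoints(np.array(P,float).reshape(-1,3),np.array(m['rvec'],float),np.array(m['tvec'],float),np.array(m['K'],float),None)[0].reshape(-1,2)
E
python3 - <<'E'
from h import *
s=read_state(); print(s)
for c in ['scene','side','wrist']:
    save(c,c+'0'); m=camera_model(c); Rm=cv2.Rodrigues(np.array(m['rvec'],float))[0]; print(c,(-Rm.T@np.ravel(m['tvec'])).round(3),np.array(m['K'])[0,0])
for cl in ['blue','green','red']:
  for n,z in [('follower_',0),('mould_',0),('tag_',0),('tag_%s_eye',.004),('stand_%s_peg',.193)]:
    n=n%cl if '%' in n else n+cl
    for c in ['scene','side']:
      for o in tip_of(n,c)[:4]:
        if o['conf']>.15: print(n,c,round(o['conf'],2),np.round(o['point']),ray(c,o['point'],z).round(3))
E
```

```text
pics
{'time': 0.0, 'qpos': array([ 7.30513353e+01,  5.01248609e+00,  1.00360528e+01,  9.50994429e+01,
       -2.72548287e-04,  9.00012095e+01]), 'joint_vel': array([ 0.00292606,  0.05796011,  0.08286392, -0.14786148, -0.07496719,
        0.01637724]), 'joint_efforts': array([ 2.63116301e-03, -5.20387387e+01,  4.64804292e+01,  1.61882717e-02,
       -1.72116529e-06,  1.35854447e-05]), 'tool_pos': array([0.16027112, 0.52590338, 0.23058409]), 'tcp_rot': array([-1.79924124e+02,  2.74149808e-04,  1.63050126e+02]), 'force': array([-0.03227507, -0.48159767,  0.82780458]), 'wrist_torque': array([ 0.00325316, -0.07654735, -0.00203523]), 'gripper_force': 0.0, 'gripper_width': 0.08501120355662063}
scene [ 1.187 -0.86   1.24 ] 462.0639679666789
side [0.37  0.671 0.979] 376.7407890207331
wrist [0.092 0.546 0.373] 342.1782016350557
follower_blue side 0.25 [303. 211.] [ 0.576 -0.071  0.   ]
mould_blue scene 0.7 [314. 224.] [0.474 0.003 0.   ]
mould_blue side 0.73 [331. 228.] [ 0.472 -0.02   0.   ]
mould_blue side 0.23 [272. 317.] [0.572 0.301 0.   ]
tag_blue scene 0.53 [246. 266.] [ 0.421 -0.284  0
[... 1588 characters left out ...]
348. 224.] [0.566 0.083 0.   ]
follower_red side 0.7 [299. 364.] [ 0.47   0.402 -0.   ]
mould_red scene 0.66 [340. 203.] [0.482 0.146 0.   ]
mould_red scene 0.47 [223. 309.] [ 0.485 -0.446  0.   ]
mould_red side 0.69 [318. 273.] [0.48  0.144 0.   ]
mould_red side 0.67 [348. 138.] [ 0.491 -0.459  0.   ]
tag_red scene 0.79 [220. 298.] [ 0.447 -0.425  0.   ]
tag_red side 0.62 [359. 143.] [ 0.446 -0.442  0.   ]
tag_red_eye scene 0.79 [226. 309.] [ 0.491 -0.441  0.004]
tag_red_eye side 0.72 [352. 140.] [ 0.473 -0.445  0.004]
stand_red_peg scene 0.58 [322. 232.] [ 0.625 -0.14   0.193]
stand_red_peg side 0.87 [290. 149.] [ 0.631 -0.15   0.193]
stand_red_peg side 0.16 [297. 364.] [0.455 0.456 0.193]
```

View pics/scene0.png

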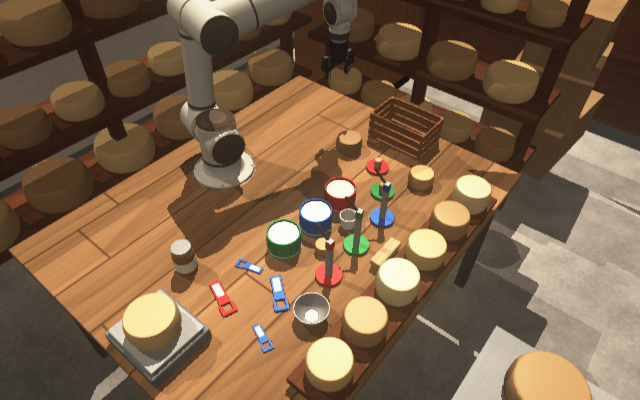

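View pics/side0.png

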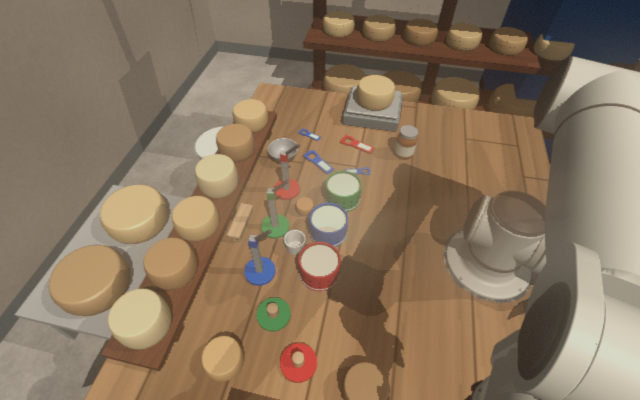

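View pics/wrist0.png

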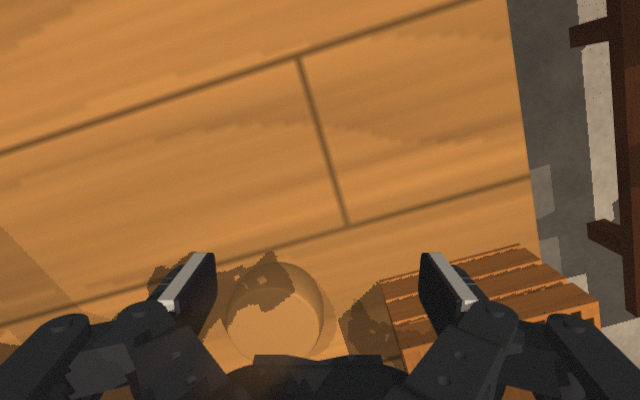

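Scene: the followers present are green (side 273,313) and red (side 298,361). Moulds are red, blue and green from left to right. The tags are one red (side 357,144) and three blue; the largest blue one is at side (318,162). There is no green tag and no blue follower.

```bash
cat >> h.py <<'E'
from scipy.optimize import minimize
def cyl(cx,cy,r,z0,z1):
    a=np.linspace(0,2*np.pi,40,endpoint=False); 
    return np.array([[cx+r*np.cos(t),cy+r*np.sin(t),z] for z in (z0,z1) for t in a])
def m_foll(p): return [cyl(p[0],p[1],.046,0,.012),cyl(p[0],p[1],.015,.012,.046)]
def m_mould(p): return [cyl(p[0],p[1],.058,0,.08)]
def m_tag(p):
    c,s=np.cos(p[2]),np.sin(p[2]); out=[]
    for x0,x1,w in ((-.065,.026,.017),(.026,.065,.023)):
        out.append(np.array([[p[0]+c*x-s*y,p[1]+s*x+c*y,z] for x in (x0,x1) for y in (-w,w) for z in (0,.008)]))
    return out
def render(cam,parts):
    S=4; im=np.zeros((400*S,640*S),np.uint8)
    for P in parts:
        q=(proj(cam,P)+.5)*S; cv2.fillConvexPoly(im,cv2.convexHull(q.astype(np.float32)).astype(np.int32),1)
    return cv2.resize(im.astype(np.float32),(640,400),interpolation=cv2.INTER_AREA)
def fit(cam,mask,model,p0):
    mk=mask.astype(np.float32)
    f=lambda p:(lambda r:-np.minimum(r,mk).sum()/np.maximum(r,mk).sum())(render(cam,model(p)))
    sx=[np.array(p0)]+[np.array(p0)+d for d in np.diag([.012,.012,.2][:len(p0)])]
    r=minimize(f,p0,method='Nelder-Mead',options=dict(initial_simplex=sx,xatol=2e-4,fatol=1e-4,maxiter=90))
    return r.x,-r.fun
def best(name,cam,model,p0):
    out=[]
    for o in outline_of(name,cam)[:4]:
        if o['conf']<.2: continue
        if np.linalg.norm(ray(cam,o['point'],.02)[:2]-p0[:2])>.06: continue
        mk=np.asarray(o['mask'])
        if model is m_tag:
            mk=cv2.morphologyEx(mk.astype(np.uint8),cv2.MORPH_CLOSE,np.ones((3,3)))
            cs,_=cv2.findContours(mk,0,2); mk=cv2.drawContours(np.zeros_like(mk),cs,-1,1,-1)
        x,v=fit(cam,mk,model,p0); out.append((v,x,o['conf']))
    return max(out,key=lambda a:a[0]) if out else None
E
python3 - <<'E'
from h import *
get_image('scene');get_image('side')
for n,m,p in [('follower_red',m_foll,(.47,.395)),('follower_green',m_foll,(.57,.285)),('mould_red',m_mould,(.48,.145)),('mould_green',m_mould,(.47,-.145)),('tag_red',m_tag,(.447,-.43,0)),('tag_blue',m_tag,(.57,-.31,0))]:
    for c in ('scene','side'):
        b=best(n,c,m,p); print(n,c,b and (round(b[0],2),b[1].round(4),round(b[2],2)))
E
```

```text
follower_red scene (np.float64(0.74), array([0.4729, 0.4096]), 0.82)
follower_red side (np.float64(0.97), array([0.4727, 0.3991]), 0.69)
follower_green scene (np.float64(0.57), array([0.5712, 0.2959]), 0.64)
follower_green side (np.float64(0.96), array([0.5696, 0.2926]), 0.64)
mould_red scene (np.float64(0.83), array([0.4783, 0.1484]), 0.61)
mould_red side None
mould_green scene (np.float64(0.93), array([ 0.4631, -0.144 ]), 0.75)
mould_green side (np.float64(0.87), array([ 0.4595, -0.1507]), 0.6)
tag_red scene (np.float64(0.74), array([ 0.4532, -0.4227, -0.3532]), 0.59)
tag_red side (np.float64(0.91), array([ 0.4523, -0.4288, -0.3409]), 0.81)
tag_blue scene (np.float64(0.7), array([ 0.5756, -0.2992, -0.6732]), 0.84)
tag_blue side (np.float64(0.83), array([ 0.5733, -0.3031, -0.7077]), 0.74)
```

Request:
{"fn": "send_rows", "kwargs": {
  "targets": [
    [[0,0,0],[0,0,1],1],
    [[0,0,0],[0,0,1],1],
    [[0,0,0],[0,0,1],1],
    [[0,0,0],[0,0,1],1],
    [[0,0,0],[0,0,1],1],
    [[0,0,0],[0,0,1],1],
    [[0,0,0],[0,0,1],1],
    [[0,0,0],[0,0,1],1],
    [[0,0,0],[0,0,1],1],
    [[0,0,0],[0,0,1],1],
    [[0,0,0],[0,0,1],1],
    [[0,0,0],[0,0,1],1],
    [[0,0,0],[0,0,1],1],
    [[0,0,0],[0,0,1],1],
    [[0,0,0],[0,0,1],1],
    [[0,0,0],[0,0,1],1],
    [[0,0,0],[0,0,1],1],
    [[0,0,0],[0,0,1],1],
    [[0,0,0],[0,0,1],1],
    [[0,0,0],[0,0,1],1]
  ],
  "squeeze": 60
}}

```text
time: 4.02
tool_pos: [0.3443, 0.4063, 0.2315]
tcp_rot: [-171.0, 3.5, 45.0]
force: [0.1, 0.4, -0.3]
gripper_width: 0.0856
gripper_force: 0.0
```

Request:
{"fn": "send_rows", "kwargs": {
  "targets": [
    [[0,0,0],[0,0,1],1],
    [[0,0,0],[0,0,1],1],
    [[0,0,0],[0,0,1],1],
    [[0,0,0],[0,0,0.715],1],
    [[0,0,0],[0,0,0],1]
  ]
}}

```text
time: 4.43
tool_pos: [0.4131, 0.309, 0.2314]
tcp_rot: [-167.5, 8.2, 30.0]
force: [-0.3, -0.1, -0.6]
gripper_width: 0.0855
gripper_force: 0.0
```

```bash
python3 - <<'E'
from h import *
s=read_state(); print(s['qpos'].round(1),s['tool_pos'],s['tcp_rot'])
E
```

```text
[ 29.9   7.9  12.  102.4  12.5 179.9] [0.4131323  0.30902013 0.23142907] [-167.475728      8.1961295    29.97620924]
```

Request:
{"fn": "send_rows", "kwargs": {
  "targets": [
    [[0,0,0],[0,0,0],1],
    [[0,0,0],[0,0,0],1],
    [[0,0,0],[0,0,0],1],
    [[0,0,0],[0,0,0],1],
    [[0,0,0],[0,0,0],1],
    [[0,0,0],[0,0,0],1],
    [[0,0,0],[0,0,0],1],
    [[0,0,0],[0,0,0],1]
  ]
}}

```text
time: 5.1
tool_pos: [0.4108, 0.3125, 0.2319]
tcp_rot: [-167.5, 8.1, 30.4]
force: [0.1, 0.2, -0.8]
gripper_width: 0.0853
gripper_force: 0.0
```

```bash
python3 - <<'E'
from h import *
s=read_state(); print(s['qpos'].round(1),s['tool_pos'],s['tcp_rot'])
E
```

```text
[ 30.4   7.8  12.  102.3  12.5 179.9] [0.41077961 0.31246344 0.23193874] [-167.45684394    8.0827365    30.43054718]
```

```bash
cat >> h.py <<'E'
def rot(): return R.from_euler('xyz',read_state()['tcp_rot'],degrees=True)
def turn(rpy): # rotvec in turn units, tool axes
    return ((rot().inv()*R.from_euler('xyz',rpy,degrees=True)).as_rotvec()/.12).round(3)
def shift(pos,frame=None): # shift in units along given frame (default current)
    f=R.from_euler('xyz',frame,degrees=True) if frame is not None else rot()
    return (f.inv().apply(np.array(pos)-read_state()['tool_pos'])/.03).round(3)
E
python3 - <<'E'
from h import *
print(turn([180,0,30.4])); print(turn([180,0,180]))
E
```

```text
[-1.821  1.171 -0.124]
[ -2.179  -1.966 -21.723]
```

Request:
{"fn": "send_rows", "kwargs": {
  "targets": [
    [[0,0,0],[-0.91,0.585,-0.06],1],
    [[0,0,0],[-0.91,0.585,-0.06],1],
    [[0,0,0],[0,0,-1],1],
    [[0,0,0],[0,0,-1],1],
    [[0,0,0],[0,0,-1],1],
    [[0,0,0],[0,0,-1],1],
    [[0,0,0],[0,0,-1],1],
    [[0,0,0],[0,0,-1],1],
    [[0,0,0],[0,0,-1],1],
    [[0,0,0],[0,0,-1],1],
    [[0,0,0],[0,0,-1],1],
    [[0,0,0],[0,0,-1],1],
    [[0,0,0],[0,0,-1],1],
    [[0,0,0],[0,0,-1],1],
    [[0,0,0],[0,0,-1],1],
    [[0,0,0],[0,0,-1],1],
    [[0,0,0],[0,0,-1],1],
    [[0,0,0],[0,0,-1],1],
    [[0,0,0],[0,0,-1],1],
    [[0,0,0],[0,0,-1],1]
  ]
}}

```text
time: 6.77
tool_pos: [0.427, 0.2864, 0.232]
tcp_rot: [179.2, -1.8, 157.0]
force: [0.2, -0.2, 0.2]
gripper_width: 0.0853
gripper_force: 0.0
```

Request:
{"fn": "send_rows", "kwargs": {
  "targets": [
    [[0,0,0],[0,0,-1],1],
    [[0,0,0],[0,0,-1],1],
    [[0,0,0],[0,0,-1],1],
    [[0,0,0],[0,0,-0.76],1],
    [[0,0,0],[0,0,0],1],
    [[0,0,0],[0,0,0],1]
  ]
}}

```text
time: 7.27
tool_pos: [0.4271, 0.2864, 0.232]
tcp_rot: [178.5, -1.3, -177.7]
force: [-0.2, -0.1, 0.2]
gripper_width: 0.0853
gripper_force: 0.0
```

```bash
python3 - <<'E'
from h import *
s=read_state(); print(s['qpos'].round(1),s['tool_pos'],s['tcp_rot'])
print(turn([180,0,180]),shift([.473,.40,.2],[180,0,180]))
E
```

```text
[32.8  0.4  5.4 95.3  1.9 30.5] [0.42705366 0.28640237 0.23196853] [ 178.53622191   -1.26051685 -177.69911198]
[ 0.209 -0.188  0.332] [-1.532  3.787  1.066]
```

Request:
{"fn": "send_rows", "kwargs": {
  "targets": [
    [[0,0,0],[0.209,-0.188,0.332],1],
    [[-0.306,0.757,0.2],[0,0,0],1],
    [[-0.306,0.757,0.2],[0,0,0],1],
    [[-0.306,0.757,0.2],[0,0,0],1],
    [[-0.306,0.757,0.2],[0,0,0],1],
    [[-0.306,0.757,0.2],[0,0,0],1],
    [[0,0,0],[0,0,0],1],
    [[0,0,0],[0,0,0],1]
  ]
}}

```text
time: 7.93
tool_pos: [0.4725, 0.4007, 0.2005]
tcp_rot: [-179.9, -0.1, -179.9]
force: [-0.6, -0.6, -0.1]
gripper_width: 0.0854
gripper_force: 0.0
```

```bash
python3 - <<'E'
from h import *
s=read_state(); print(s['qpos'].round(1),s['tool_pos'],s['tcp_rot'])
save('wrist','w1');get_image('side')
for c in ('wrist','side'): print(best('follower_red',c,m_foll,(.473,.40)))
print(turn([180,0,180]),shift([.473,.40,.02],[180,0,180]))
E
```

```text
[40.3 14.4 17.3 93.1 -0.  40.2] [0.47248184 0.40071577 0.20052435] [-1.79916952e+02 -9.17481939e-02 -1.79928603e+02]
(np.float64(0.9766873121261597), array([0.47541389, 0.40052078]), 0.89)
(np.float64(0.7871092557907104), array([0.47236647, 0.39903016]), 0.91)
[0.005 0.007 0.012] [-0.013  0.017  6.091]
```

View pics/w1.png

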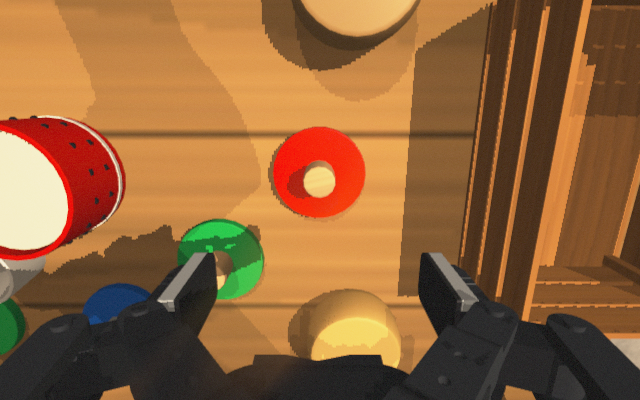

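Wrist view: the red follower sits directly ahead of the gripper at (319,172), with the knob at (319,182). Its fit is (0.475, 0.4005), so I'm descending to grasp the knob.

Request:
{"fn": "send_rows", "kwargs": {
  "targets": [
    [[-0.09,0,0.8],[0,0,0],1],
    [[0,0,0.8],[0,0,0],1],
    [[0,0,0.8],[0,0,0],1],
    [[0,0,0.8],[0,0,0],1],
    [[0,0,0.8],[0,0,0],1],
    [[0,0,0.8],[0,0,0],1],
    [[0,0,0.6],[0,0,0],1],
    [[0,0,0.6],[0,0,0],1],
    [[0,0,0],[0,0,0],1],
    [[0,0,0],[0,0,0],0],
    [[0,0,0],[0,0,0],0],
    [[0,0,0],[0,0,0],0],
    [[0,0,0],[0,0,0],0],
    [[0,0,0],[0,0,0],0],
    [[0,0,0],[0,0,0],0],
    [[0,0,0],[0,0,0],0],
    [[0,0,0],[0,0,0],0],
    [[0,0,0],[0,0,0],0]
  ],
  "squeeze": 60
}}

```text
time: 9.63
tool_pos: [0.476, 0.4006, 0.0236]
tcp_rot: [179.9, 0.1, -179.8]
force: [-1.2, -0.7, 6.3]
gripper_width: 0.0282
gripper_force: 59.1
```

Request:
{"fn": "send_rows", "kwargs": {
  "targets": [
    [[0,0,-0.5],[0,0,0],0],
    [[0,0,-0.9],[0,0,0],0],
    [[0,0,-0.9],[0,0,0],0],
    [[0,0,-0.9],[0,0,0],0],
    [[0,0,-0.9],[0,0,0],0],
    [[0,0,-0.9],[0,0,0],0],
    [[0,0,-0.9],[0,0,0],0],
    [[0,-0.9,0],[0,0,0],0],
    [[0,-0.9,0],[0,0,0],0],
    [[0,-0.9,0],[0,0,0],0],
    [[0,0,0],[0,0,0],0],
    [[0,0,0],[0,0,0],0]
  ]
}}

```text
time: 10.63
tool_pos: [0.4759, 0.3182, 0.1998]
tcp_rot: [180.0, 0.1, -179.9]
force: [0.0, -0.1, -0.5]
gripper_width: 0.0281
gripper_force: 59.6
```

```bash
python3 - <<'E'
from h import *
s=read_state(); print(s['tool_pos'],s['tcp_rot'],s['gripper_width'])
save('wrist','w2');get_image('side');get_image('scene')
for c in ('wrist','side','scene'): print(best('mould_red',c,m_mould,(.48,.145)))
for c in ('wrist','side'): print(best('follower_green',c,m_foll,(.57,.29)))
E
```

```text
[0.47585343 0.31815155 0.19978155] [ 1.79955843e+02  6.27465773e-02 -1.79935425e+02] 0.028121739932883576
(np.float64(0.978177547454834), array([0.47692335, 0.14803971]), 0.75)
(np.float64(0.45035940408706665), array([0.46011907, 0.13768125]), 0.95)
(np.float64(0.8609928488731384), array([0.47820213, 0.14868633]), 0.94)
None
(np.float64(0.9266640543937683), array([0.56885467, 0.29285013]), 0.64)
```

View pics/w2.png

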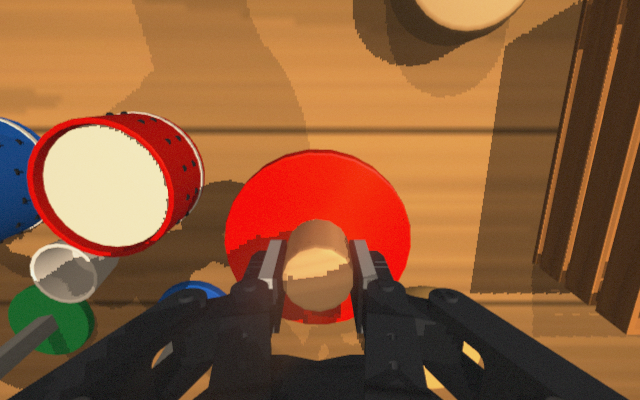

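The red follower is held (disc at 318,237), and the red mould is at wrist (115,185), with a fit of (0.477, 0.148).

```bash
python3 - <<'E'
from h import *
s=read_state(); zz=s['tool_pos'][2]-.0236
im=get_image('wrist').astype(int); mk=(im[...,0]>150)&(im[...,1]<70)
mk[:, :215]=0; mk=cv2.morphologyEx(mk.astype(np.uint8),cv2.MORPH_OPEN,np.ones((3,3)))
pts=cv2.findNonZero(mk[:290]); h=cv2.convexHull(pts)[:,0]
r,u=cv2.minEnclosingCircle(pts); print(r,u)
hm=cv2.fillConvexPoly(np.zeros((400,640),np.uint8),h,1)
m=lambda p:[cyl(p[0],p[1],.046,zz,zz+.012)]
print(fit('wrist',hm,m,tuple(s['tool_pos'][:2])), s['tool_pos'])
print('units', shift([.4772,.148,.12],[180,0,180]))
E
```

```text
(317.13043212890625, 237.0) 92.7848892211914
(array([0.47410271, 0.31878605]), np.float64(0.7749459743499756)) [0.47548026 0.31963206 0.1987113 ]
units [-0.057 -5.717  2.624]
```

Request:
{"fn": "send_rows", "kwargs": {
  "targets": [
    [[-0.1,-0.9,0],[0,0,0],0],
    [[0,-0.9,0],[0,0,0],0],
    [[0,-0.9,0],[0,0,0],0],
    [[0,-0.9,0],[0,0,0],0],
    [[0,-0.9,0],[0,0,0],0],
    [[0,-0.6,0],[0,0,0],0],
    [[0,-0.6,0],[0,0,0],0],
    [[0,0,0],[0,0,0],0],
    [[0,0,0.7],[0,0,0],0],
    [[0,0,0.7],[0,0,0],0],
    [[0,0,0.7],[0,0,0],0],
    [[0,0,0.5],[0,0,0],0],
    [[0,0,0.4],[0,0,0],0],
    [[0,0,0],[0,0,0],0],
    [[0,0,0],[0,0,0],0]
  ],
  "squeeze": 90
}}

```text
time: 12.33
tool_pos: [0.479, 0.1484, 0.1089]
tcp_rot: [-180.0, -0.0, -179.8]
force: [0.3, 0.4, -0.9]
gripper_width: 0.0276
gripper_force: 88.9
```

```bash
python3 - <<'E'
from h import *
s=read_state(); print(s['tool_pos'],s['tcp_rot'],s['force'],s['gripper_width'])
save('side','s3');a=save('wrist','w3')
a=cv2.resize(cv2.imread('pics/s3.png')[180:330,230:430],None,fx=3,fy=3)
b=cv2.imread('pics/w3.png')
c=cv2.resize(b,(560,350)); o=np.zeros((600,800,3),np.uint8);o[:225,:300]=cv2.resize(a,(300,225));o[240:590,:560]=c
cv2.imwrite('pics/c3.png',o)
E
```

```text
[0.47895053 0.14839121 0.10892612] [-1.79995767e+02 -2.89128866e-02 -1.79808878e+02] [ 0.32060037  0.36141928 -0.89131951] 0.02755491801127129
```

View pics/c3.png

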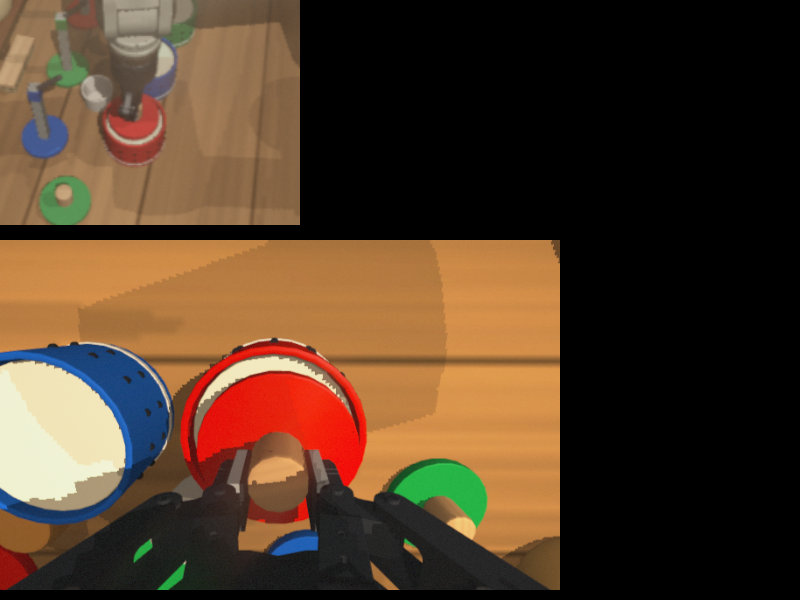

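The red follower is centred just above the cheese in the red mould. Pressing now.

Request:
{"fn": "send_rows", "kwargs": {
  "targets": [
    [[0,0,0.2],[0,0,0],0],
    [[0,0,0.15],[0,0,0],0],
    [[0,0,0.15],[0,0,0],0],
    [[0,0,0.1],[0,0,0],0],
    [[0,0,0.1],[0,0,0],0],
    [[0,0,0.1],[0,0,0],0],
    [[0,0,0.08],[0,0,0],0],
    [[0,0,0],[0,0,0],0],
    [[0,0,0],[0,0,0],0]
  ]
}}

```text
time: 13.18
tool_pos: [0.4794, 0.1482, 0.0836]
tcp_rot: [180.0, 0.1, -179.8]
force: [-3.1, -0.7, 8.4]
gripper_width: 0.0273
gripper_force: 90.7
```

Request:
{"fn": "send_rows", "kwargs": {
  "targets": [
    [[0,0,0.1],[0,0,0],0],
    [[0,0,0.05],[0,0,0],0],
    [[0,0,0],[0,0,0],0],
    [[0,0,0],[0,0,0],0]
  ]
}}

```text
time: 13.52
tool_pos: [0.4797, 0.1483, 0.0834]
tcp_rot: [179.9, 0.3, -179.8]
force: [-16.2, -5.8, 42.6]
gripper_width: 0.0271
gripper_force: 94.7
```

Request:
{"fn": "send_rows", "kwargs": {
  "targets": [
    [[0,0,-0.15],[0,0,0],0],
    [[0,0,0],[0,0,0],0.6],
    [[0,0,0],[0,0,0],0.6],
    [[0,0,0],[0,0,0],0.6],
    [[0,0,0],[0,0,0],0.6],
    [[0,0,0],[0,0,0],0.6],
    [[0,0,-0.6],[0,0,0],0.6],
    [[0,0,-0.8],[0,0,0],0.6],
    [[0,0,-0.8],[0,0,0],1],
    [[0,0,-0.8],[0,0,0],1],
    [[0,0,-0.8],[0,0,0],1],
    [[-0.6,0.9,0],[0,0,0],1],
    [[-0.6,0.9,0],[0,0,0],1],
    [[-0.6,0.9,0],[0,0,0],1],
    [[-0.6,0.9,0],[0,0,0],1],
    [[-0.6,0.9,0],[0,0,0],1],
    [[0,0,0],[0,0,0],1],
    [[0,0,0],[0,0,0],1]
  ]
}}

```text
time: 15.02
tool_pos: [0.5689, 0.2845, 0.1943]
tcp_rot: [-179.9, -0.2, -179.7]
force: [-0.8, -1.3, -0.3]
gripper_width: 0.0856
gripper_force: 0.0
```

```bash
python3 - <<'E'
from h import *
s=read_state(); print(s['tool_pos'],s['tcp_rot'])
get_image('wrist');get_image('side')
for c in ('wrist','side'): print(best('follower_green',c,m_foll,(.57,.29)))
m=lambda p:[cyl(p[0],p[1],.046,.060,.072),cyl(p[0],p[1],.015,.072,.106)]
for c in ('wrist','side'): print('red',[ (o['conf'],o['point']) for o in outline_of('follower_red',c)[:2]],best('follower_red',c,m,(.478,.148)))
for c in ('wrist','side'):
  for n in ('stand_blue_peg','stand_green_peg'):
    for o in tip_of(n,c)[:1]: print(n,c,o['conf'],ray(c,o['point'],.193))
print(turn([180,0,180]))
E
```

```text
[0.56887056 0.28447164 0.1943492 ] [-1.79923188e+02 -1.54110767e-01 -1.79742711e+02]
(np.float64(0.984727144241333), array([0.57102834, 0.29352948]), 0.9)
(np.float64(0.9653716087341309), array([0.56920867, 0.29292145]), 0.94)
red [(0.88, [133.1, 63.4])] (np.float64(0.9780704379081726), array([0.47793898, 0.14545983]), 0.88)
red [] None
[0.002 0.004 0.023]
```

Request:
{"fn": "send_rows", "kwargs": {
  "targets": [
    [[-0.07,0.3,0.5],[0,0,0.02],1],
    [[0,0,0.8],[0,0,0],1],
    [[0,0,0.8],[0,0,0],1],
    [[0,0,0.8],[0,0,0],1],
    [[0,0,0.8],[0,0,0],1],
    [[0,0,0.8],[0,0,0],1],
    [[0,0,0.6],[0,0,0],1],
    [[0,0,0.55],[0,0,0],1],
    [[0,0,0],[0,0,0],1],
    [[0,0,0],[0,0,0],0],
    [[0,0,0],[0,0,0],0],
    [[0,0,0],[0,0,0],0],
    [[0,0,0],[0,0,0],0],
    [[0,0,0],[0,0,0],0],
    [[0,0,0],[0,0,0],0],
    [[0,0,0],[0,0,0],0],
    [[0,0,0],[0,0,0],0],
    [[0,0,0],[0,0,0],0]
  ],
  "squeeze": 90
}}

```text
time: 17.12
tool_pos: [0.5716, 0.2927, 0.0288]
tcp_rot: [179.9, 0.1, -180.0]
force: [-1.6, -0.6, 6.4]
gripper_width: 0.0269
gripper_force: 88.6
```

Request:
{"fn": "send_rows", "kwargs": {
  "targets": [
    [[0,0,-0.5],[0,0,0],0],
    [[0,0,-0.9],[0,0,0],0],
    [[0,0,-0.9],[0,0,0],0],
    [[0,0,-0.9],[0,0,0],0],
    [[0,0,-0.9],[0,0,0],0],
    [[0,0,-0.9],[0,0,0],0],
    [[0,0,-0.7],[0,0,0],0],
    [[0.9,0,0],[0,0,0],0],
    [[0.9,0,0],[0,0,0],0],
    [[0.9,0,0],[0,0,0],0],
    [[0.9,0,0],[0,0,0],0],
    [[0,-1,0],[0,0,0],0],
    [[0,-1,0],[0,0,0],0],
    [[0,-1,0],[0,0,0],0],
    [[0,-1,0],[0,0,0],0],
    [[0,-1,0],[0,0,0],0],
    [[0,-1,0],[0,0,0],0],
    [[0,-1,0],[0,0,0],0],
    [[0,-1,0],[0,0,0],0],
    [[0,-1,0],[0,0,0],0]
  ]
}}

```text
time: 18.78
tool_pos: [0.4627, 0.0209, 0.1986]
tcp_rot: [180.0, 0.1, -180.0]
force: [0.8, -0.5, -0.9]
gripper_width: 0.0269
gripper_force: 88.9
```

Request:
{"fn": "send_rows", "kwargs": {
  "targets": [
    [[0,0,0],[0,0,0],0],
    [[0,0,0],[0,0,0],0]
  ]
}}

```text
time: 18.95
tool_pos: [0.4629, 0.0211, 0.1985]
tcp_rot: [180.0, 0.1, 179.9]
force: [0.0, 0.5, -1.1]
gripper_width: 0.0269
gripper_force: 89.0
```

```bash
python3 - <<'E'
from h import *
s=read_state(); print(s['tool_pos'],s['tcp_rot'],s['gripper_width'])
im=save('wrist','w4').astype(int);get_image('side');get_image('scene')
for c in ('wrist','side','scene'): print(best('mould_green',c,m_mould,(.465,-.145)))
zz=s['tool_pos'][2]-.0288
for o in outline_of('follower_green','wrist')[:3]:
    mk=np.asarray(o['mask']).astype(np.uint8); print(o['conf'],o['point'],mk.sum())
    if mk.sum()>8000:
        mk[290:]=0; h=cv2.convexHull(cv2.findNonZero(mk))
        hm=cv2.fillConvexPoly(np.zeros((400,640),np.uint8),h,1)
        for q in (zz,):
            print(fit('wrist',hm,lambda p:[cyl(p[0],p[1],.046,q,q+.012)],tuple(s['tool_pos'][:2])))
E
```

```text
[0.46293828 0.02109932 0.19850091] [1.79988093e+02 5.33227688e-02 1.79863158e+02] 0.026904291329498932
(np.float64(0.9776843190193176), array([ 0.46150234, -0.14271591]), 0.56)
(np.float64(0.31469008326530457), array([ 0.43191331, -0.17622272]), 0.96)
(np.float64(0.9614489078521729), array([ 0.46201815, -0.14513959]), 0.59)
0.9 [315.8, 220.5] 19976
(array([0.46162482, 0.02242988]), np.float64(0.8463885188102722))
```

View pics/w4.png

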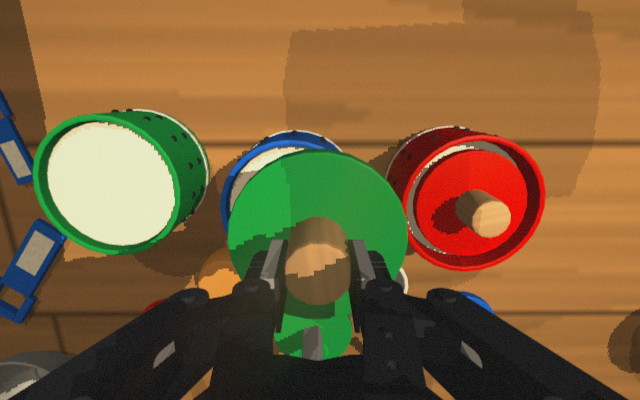

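The green follower is held, the green mould is at wrist (120,180), and the red follower is seated in its mould at (475,205). I'm placing green now.

Request:
{"fn": "send_rows", "kwargs": {
  "targets": [
    [[0,-0.9,0],[0,0,0],0],
    [[0,-0.9,0],[0,0,0],0],
    [[0,-0.9,0],[0,0,0],0],
    [[0,-0.9,0],[0,0,0],0],
    [[0,-0.9,0],[0,0,0],0],
    [[0,-0.6,0],[0,0,0],0],
    [[0,-0.42,0],[0,0,0],0],
    [[0,0,0],[0,0,0],0],
    [[0,0,0.7],[0,0,0],0],
    [[0,0,0.7],[0,0,0],0],
    [[0,0,0.7],[0,0,0],0],
    [[0,0,0.4],[0,0,0],0],
    [[0,0,0.25],[0,0,0],0],
    [[0,0,0],[0,0,0],0],
    [[0,0,0],[0,0,0],0]
  ]
}}

```text
time: 20.55
tool_pos: [0.4633, -0.143, 0.1161]
tcp_rot: [-180.0, 0.0, -179.9]
force: [-0.2, 0.9, -0.2]
gripper_width: 0.0266
gripper_force: 89.1
```

Request:
{"fn": "send_rows", "kwargs": {
  "targets": [
    [[0,0,0.2],[0,0,0],0],
    [[0,0,0.15],[0,0,0],0],
    [[0,0,0.15],[0,0,0],0],
    [[0,0,0.1],[0,0,0],0],
    [[0,0,0.1],[0,0,0],0],
    [[0,0,0.1],[0,0,0],0],
    [[0,0,0],[0,0,0],0],
    [[0,0,0],[0,0,0],0]
  ]
}}

```text
time: 21.22
tool_pos: [0.4634, -0.1434, 0.092]
tcp_rot: [-180.0, 0.1, -180.0]
force: [-1.0, 0.7, 2.6]
gripper_width: 0.0268
gripper_force: 89.6
```

Request:
{"fn": "send_rows", "kwargs": {
  "targets": [
    [[0,0,0.1],[0,0,0],0],
    [[0,0,0.05],[0,0,0],0],
    [[0,0,0],[0,0,0],0],
    [[0,0,0],[0,0,0],0]
  ]
}}

```text
time: 21.55
tool_pos: [0.4635, -0.1435, 0.0887]
tcp_rot: [-180.0, 0.1, -180.0]
force: [-3.2, 2.0, 13.1]
gripper_width: 0.0268
gripper_force: 90.8
```

Request:
{"fn": "send_rows", "kwargs": {
  "targets": [
    [[0,0,0.1],[0,0,0],0],
    [[0,0,0.05],[0,0,0],0],
    [[0,0,0],[0,0,0],0],
    [[0,0,0],[0,0,0],0]
  ]
}}

```text
time: 21.88
tool_pos: [0.4637, -0.1435, 0.0884]
tcp_rot: [-179.9, 0.3, -180.0]
force: [-18.9, 6.3, 48.0]
gripper_width: 0.0269
gripper_force: 94.5
```

Request:
{"fn": "send_rows", "kwargs": {
  "targets": [
    [[0,0,-0.2],[0,0,0],0],
    [[0,0,0],[0,0,0],0.6],
    [[0,0,0],[0,0,0],0.6],
    [[0,0,0],[0,0,0],0.6],
    [[0,0,0],[0,0,0],0.6],
    [[0,0,0],[0,0,0],0.6],
    [[0,0,-0.6],[0,0,0],0.6],
    [[0,0,-0.8],[0,0,0],0.6],
    [[0,0,-0.8],[0,0,0],0.6],
    [[0,0,-0.8],[0,0,0],0.6],
    [[0,0,-0.9],[0,0,0],0.6],
    [[0,0,-0.9],[0,0,0],0.6],
    [[0,-0.9,0],[0,0,0],0.6],
    [[0,-0.9,0],[0,0,0],0.6],
    [[0,-0.9,0],[0,0,0],0.6],
    [[0,-0.9,0],[0,0,0],0.6],
    [[0,-0.9,0],[0,0,0],0.6],
    [[0,-0.9,0],[0,0,0],0.6],
    [[0,-0.9,0],[0,0,0],0.6],
    [[0,0,0],[0,0,0],0.6]
  ]
}}

```text
time: 23.55
tool_pos: [0.4627, -0.336, 0.2309]
tcp_rot: [180.0, -0.1, 179.9]
force: [1.8, 0.3, -0.6]
gripper_width: 0.0514
gripper_force: 0.0
```

```bash
python3 - <<'E'
from h import *
s=read_state(); print(s['tool_pos'],s['tcp_rot'],s['qpos'].round(1))
save('wrist','w5');get_image('side');get_image('scene')
for n,p in [('tag_red',(.453,-.427,-.34)),('tag_blue',(.574,-.302,-.7))]:
  for c in ('wrist','side'): print(n,c,best(n,c,m_tag,p))
  for c in ('wrist','side'): print([(round(o['conf'],2),ray(c,o['point'],.004).round(4)) for o in tip_of(n+'_eye',c)[:3]])
m=lambda p:[cyl(p[0],p[1],.046,.060,.072),cyl(p[0],p[1],.015,.072,.106)]
for n,p in (('green',(.462,-.144)),('red',(.478,.148))):
  for c in ('wrist','side','scene'): print(n,c,best('follower_'+n,c,m,p))
for cl in ('blue','red'):
  for c in ('scene','side','wrist'):
    for o in tip_of(f'stand_{cl}_peg',c)[:1]: print(cl,c,round(o['conf'],2),ray(c,o['point'],.193).round(4))
E
```

```text
[ 0.46270417 -0.33601206  0.23092354] [ 1.79999109e+02 -7.88421013e-02  1.79870777e+02] [-36.    8.1  13.4  95.4  -0.  -35.8]
tag_red wrist (np.float64(0.9671667218208313), array([ 0.45294376, -0.4195526 , -0.34355461]), 0.72)
tag_red side (np.float64(0.9225130677223206), array([ 0.44977852, -0.42824344, -0.3492997 ]), 0.73)
[(0.58, array([ 0.4871, -0.4301,  0.004 ]))]
[(0.74, array([ 0.4616, -0.1431,  0.004 ]))]
tag_blue wrist (np.float64(0.9618445634841919), array([ 0.57743091, -0.29444508, -0.64557596]), 0.59)
tag_blue side (np.float64(0.8764458298683167), array([ 0.57340345, -0.30377121, -0.63608934]), 0.76)
[(0.77, array([ 0.6141, -0.3186,  0.004 ])), (0.67, array([ 0.4065, -0.289 ,  0.004 ]))]
[(0.85, array([ 0.6125, -0.3299,  0.004 ])), (0.56, array([ 0.4045, -0.2895,  0.004 ])), (0.53, array([ 0.6753, -0.4486,  0.004 ]))]
green wrist (np.float64(0.9794119596481323), array([ 0.46387096, -0.1399124 ]), 0.83)
green side (np.float64(0.8781402707099915), array([ 0.46330927, -0.14729199]), 0.64)
green scene (np.float64(0.9168840646743774), array([ 0.46248947, -0.1390747 ]), 0.96)
red wrist None
red side (np.float64(0.920050859451294), array([0.47673979, 0.14353345]), 0.72)
red scene (np.float64(0.8895567059516907), array([0.47609056, 0.15045926]), 0.93)
blue scene 0.19 [0.6358 0.011  0.193 ]
blue side 0.88 [0.6221 0.1721 0.193 ]
red scene 0.79 [ 0.6205 -0.136   0.193 ]
red side 0.66 [ 0.6267 -0.1425  0.193 ]
```

View pics/w5.png

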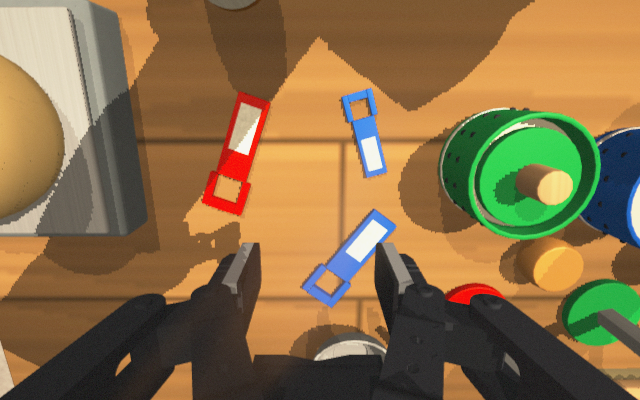

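Request:
{"fn": "send_rows", "kwargs": {
  "targets": [
    [[0.3,-0.9,0.6],[0,0,0],0.75],
    [[0.3,-0.9,0.6],[0,0,0],0.75],
    [[0.3,-0.9,0.6],[0,0,0],0.75],
    [[0,0,0.6],[0,0,0.95],0.75],
    [[0,0,0],[0,0,0.95],0.75],
    [[0,0,0],[0,0,0.95],0.75],
    [[0,0,0],[0,0,0],0.75],
    [[0,0,0],[0,0,0],0.75],
    [[0,0,0],[0,0,0],0.75],
    [[0,0,0],[0,0,0],0.75]
  ]
}}

```text
time: 25.53
tool_pos: [0.4364, -0.4133, 0.1608]
tcp_rot: [-180.0, 0.0, 160.6]
force: [0.2, 0.3, 0.5]
gripper_width: 0.064
gripper_force: 0.0
```

```bash
python3 - <<'E'
from h import *
s=read_state(); print(s['tool_pos'],s['tcp_rot'],s['joint_vel'].round(2))
get_image('wrist');get_image('side')
for n,p in [('tag_red',(.453,-.427,-.34))]:
  for c in ('wrist','side'): 
    b=best(n,c,m_tag,p); print(n,c,b)
    if b and c=='wrist':
      x,y,t=b[1]; g=[x-.02*np.cos(t),y-.02*np.sin(t),.03]; rpy=[180,0,180+np.degrees(t)]
      print(g,turn(rpy),shift(g,rpy))
E
```

```text
[ 0.43635425 -0.4132608   0.16077778] [-1.79997267e+02  2.98807959e-02  1.60601892e+02] [-0.03 -0.06 -0.04  0.07 -0.01  0.77]
tag_red wrist (np.float64(0.9773856401443481), array([ 0.45104291, -0.42362383, -0.35044677]), 0.75)
[np.float64(0.4322585178491416), np.float64(-0.4167574762258231), 0.03] [-0.     0.003  0.087] [ 0.086 -0.155  4.356]
tag_red side (np.float64(0.894670844078064), array([ 0.45135208, -0.42786852, -0.36398292]), 0.69)
```

Request:
{"fn": "send_rows", "kwargs": {
  "targets": [
    [[0.09,-0.19,0.8],[0,0,0.08],0.6],
    [[0,0,0.8],[0,0,0],0.6],
    [[0,0,0.8],[0,0,0],0.6],
    [[0,0,0.8],[0,0,0],0.6],
    [[0,0,0.8],[0,0,0],0.6],
    [[0,0,0.6],[0,0,0],0.6],
    [[0,0,0.4],[0,0,0],0.6],
    [[0,0,0.2],[0,0,0],0.6],
    [[0,0,0],[0,0,0],0.6],
    [[0,0,0],[0,0,0],0.6]
  ],
  "squeeze": 60
}}

```text
time: 26.57
tool_pos: [0.4321, -0.418, 0.0053]
tcp_rot: [-180.0, 0.0, 159.9]
force: [-0.1, -0.0, 0.7]
gripper_width: 0.0511
gripper_force: 0.0
```

Request:
{"fn": "send_rows", "kwargs": {
  "targets": [
    [[0,0,0],[0,0,0],0],
    [[0,0,0],[0,0,0],0],
    [[0,0,0],[0,0,0],0],
    [[0,0,0],[0,0,0],0],
    [[0,0,0],[0,0,0],0],
    [[0,0,0],[0,0,0],0],
    [[0,0,0],[0,0,0],0]
  ]
}}

```text
time: 27.15
tool_pos: [0.4325, -0.4184, 0.0065]
tcp_rot: [-179.9, 0.2, 159.9]
force: [-0.7, 1.2, 5.6]
gripper_width: 0.0293
gripper_force: 58.8
```

Request:
{"fn": "send_rows", "kwargs": {
  "targets": [
    [[0,0,-0.3],[0,0,0],0],
    [[0,0,-0.6],[0,0,0],0],
    [[0,0,-0.9],[0,0,0],0],
    [[0,0,-0.9],[0,0,0],0],
    [[0,0,-0.9],[0,0,0],0],
    [[0,0,-0.9],[0,0,0],0],
    [[0,0,-0.9],[0,0,0],0],
    [[0,0,-0.9],[0,0,0],0],
    [[0,0,-0.9],[0,0,0],0],
    [[0,0,-0.9],[0,0,0],0],
    [[0,0,0],[0,0,0],0],
    [[0,0,0],[0,0,0],0],
    [[0,0,0],[0,0,0],0]
  ]
}}

```text
time: 28.23
tool_pos: [0.4317, -0.4178, 0.2475]
tcp_rot: [180.0, 0.0, 159.9]
force: [0.0, -0.2, -0.7]
gripper_width: 0.0292
gripper_force: 59.2
```

```bash
python3 - <<'E'
from h import *
s=read_state(); print(s['tool_pos'],s['tcp_rot'],s['gripper_width'])
save('wrist','w6');get_image('side');get_image('scene')
for cl in ('blue','green','red'):
  for c in ('scene','side','wrist'):
    for o in tip_of(f'stand_{cl}_peg',c)[:2]:
      if o['conf']>.3: print(cl,c,round(o['conf'],2),o['point'],ray(c,o['point'],.193).round(4))
for o in tip_of('tag_red_eye','wrist')[:2]: print('eye',o['conf'],o['point'],ray('wrist',o['point'],s['tool_pos'][2]))
# foot fits by colour
for c in ('side','scene'):
  im=get_image(c); hsv=cv2.cvtColor(im,cv2.COLOR_RGB2HSV)
  for cl,hr,p in (('red',(0,10),(.65,-.145)),('blue',(105,125),(.65,.18)),('green',(50,85),(.65,.01))):
    mk=((hsv[...,0]>=hr[0])&(hsv[...,0]<=hr[1])&(hsv[...,1]>120)&(hsv[...,2]>50)).astype(np.uint8)
    roi=cv2.dilate(render(c,[cyl(p[0],p[1],.046,0,.012)]),np.ones((21,21))).astype(np.uint8)>0
    mk[~roi]=0; mk=cv2.fillConvexPoly(np.zeros_like(mk),cv2.convexHull(cv2.findNonZero(mk)),1)
    print(c,cl,fit(c,mk,lambda q:[cyl(q[0],q[1],.045,0,.012)],p))
E
```

```text
[ 0.43167247 -0.41777055  0.24754175] [1.79999389e+02 1.67095059e-02 1.59885746e+02] 0.02919244268746949
blue scene 0.69 [377.9, 175.0] [0.6083 0.18   0.193 ]
blue side 0.96 [262.5, 236.2] [0.6155 0.1772 0.193 ]
green scene 0.75 [353.7, 205.9] [0.6321 0.0085 0.193 ]
green scene 0.61 [281.2, 302.5] [ 0.6959 -0.4     0.193 ]
green side 0.9 [278.3, 185.2] [0.6247 0.0026 0.193 ]
green side 0.66 [318.0, 272.7] [0.4575 0.2473 0.193 ]
red scene 0.84 [318.7, 230.7] [ 0.6129 -0.1433  0.193 ]
red side 0.73 [293.0, 150.7] [ 0.6202 -0.143   0.193 ]
side red (array([ 0.65273267, -0.14871045]), np.float64(0.9386429786682129))
side blue (array([0.64749594, 0.1719509 ]), np.float64(0.8062048554420471))Traceback (most recent call last):
  File "<stdin>", line 15, in <module>
cv2.error: OpenCV(4.12.0) /io/opencv/modules/imgproc/src/convhull.cpp:143: error: (-215:Assertion failed) total >= 0 && (depth == CV_32F || depth == CV_32S) in function 'convexHull'
```

View pics/w6.png

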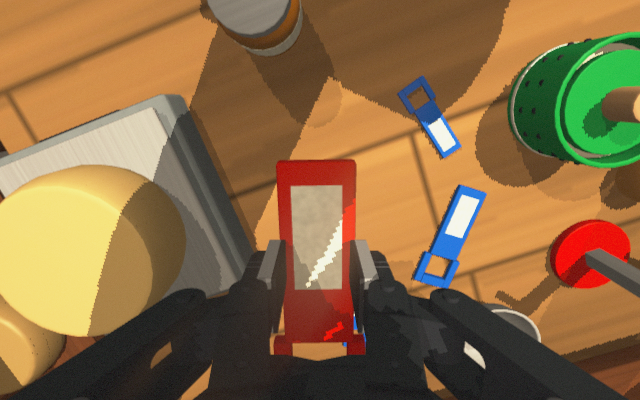

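Wrist view: the red tag is gripped squarely by its body (315,250) with the eye pointing away. The red stand is at right (590,255).

Request:
{"fn": "send_rows", "kwargs": {
  "targets": [
    [[0,0,-0.9],[0,0,0],0],
    [[0,0,-0.85],[0,0,0],0],
    [[-0.2,0.84,0],[0,0,0],0],
    [[-0.2,0.84,0],[0,0,0],0],
    [[-0.2,0.84,0],[0,0,0],0],
    [[-0.2,0.84,0],[0,0,0],0],
    [[-0.2,0.84,0],[0,0,0],0],
    [[-0.2,0.84,0],[0,0,0],0],
    [[0,0,0],[0,0,-0.75],0],
    [[0,0,0],[0,0,-0.72],0],
    [[0,0,0],[0,0,0],0],
    [[0,0,0],[0,0,0],0],
    [[0,0,0],[0,0,0],0],
    [[0,0,0],[0,0,0],0]
  ]
}}

```text
time: 30.1
tool_pos: [0.5174, -0.2885, 0.3]
tcp_rot: [180.0, 0.0, 169.8]
force: [-0.8, 0.4, -1.4]
gripper_width: 0.0288
gripper_force: 59.5
```

```bash
python3 - <<'E'
from h import *
s=read_state(); print(s['tool_pos'],s['tcp_rot'],s['gripper_width'],s['qpos'].round(1))
im=save('wrist','w7')
for o in tip_of('stand_red_peg','wrist')[:3]: print(round(o['conf'],2),o['point'],ray('wrist',o['point'],.193).round(4))
for o in outline_of('stand_red_peg','wrist')[:1]: print(o['conf'],o['point'])
E
```

```text
[ 0.51735012 -0.28848668  0.30004194] [1.79994884e+02 1.02688226e-02 1.69848327e+02] 0.02882277450924684 [-29.1  13.4  27.5 104.    0.  -19. ]
0.86 [516.5, 288.2] [ 0.6248 -0.1424  0.193 ]
0.95 [458.4, 250.8]
```

View pics/w7.png

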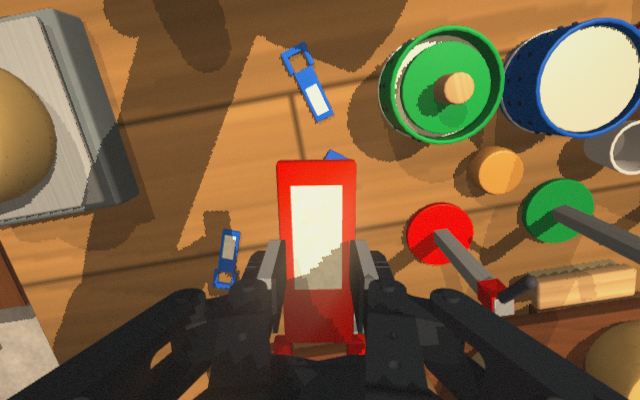

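```bash
python3 - <<'E'
from h import *
print('foot',ray('wrist',(440,234),.012))
im=cv2.cvtColor(get_image('wrist'),cv2.COLOR_RGB2HSV)
mk=((im[...,0]<8)&(im[...,1]>150)&(im[...,2]>90)).astype(np.uint8); mk[:,:400]=0;mk[:,478:]=0;mk[:195]=0
mk=cv2.fillConvexPoly(np.zeros_like(mk),cv2.convexHull(cv2.findNonZero(mk)),1)
f,v=fit('wrist',mk,lambda q:[cyl(q[0],q[1],.045,0,.012)],(.65,-.145)); print('footfit',f,v)
for a in (-30,-20,-12,-5,5):
    d=np.array([np.cos(np.radians(a)),np.sin(np.radians(a)),0]); m=np.array([f[0],f[1],.193])-.027*d
    P=[m+.021*d-[0,0,.021],m,m-.021*d+[0,0,.021],[f[0],f[1],.177]]
    print(a,m.round(4),proj('wrist',P).round(0).tolist())
E
python3 -c "
import cv2;i=cv2.imread('pics/w7.png')[260:330,470:560];cv2.imwrite('pics/c7.png',cv2.resize(i,None,fx=6,fy=6,interpolation=0))"
```

```text
foot [ 0.65185911 -0.14517257  0.012     ]
footfit [ 0.65577924 -0.14435213] 0.7631195783615112
-30 [ 0.6324 -0.1309  0.193 ] [[505.0, 301.0], [531.0, 294.0], [561.0, 286.0], [505.0, 309.0]]
-20 [ 0.6304 -0.1351  0.193 ] [[504.0, 300.0], [525.0, 293.0], [551.0, 284.0], [505.0, 309.0]]
-12 [ 0.6294 -0.1387  0.193 ] [[503.0, 300.0], [521.0, 292.0], [542.0, 283.0], [505.0, 309.0]]
-5 [ 0.6289 -0.142   0.193 ] [[502.0, 300.0], [517.0, 293.0], [535.0, 283.0], [505.0, 309.0]]
5 [ 0.6289 -0.1467  0.193 ] [[501.0, 300.0], [511.0, 293.0], [523.0, 285.0], [505.0, 309.0]]
```

View pics/c7.png

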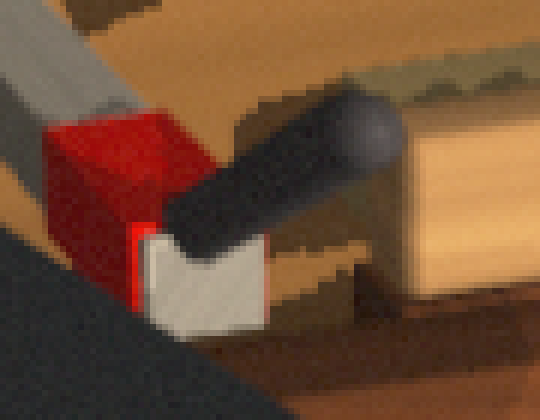

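The peg runs from its root (502,299) to its tip (531,283). That puts the stand's heading at about -3° and the peg middle at about (0.6265, -0.143, 0.193). I'll tilt the tool 45° now.

Request:
{"fn": "send_rows", "kwargs": {
  "targets": [
    [[0,0,0],[0,0,-0.525],0],
    [[0,0,0],[0,0,-0.525],0],
    [[0,0,0],[0,-0.818,0],0],
    [[0,0,0],[0,-0.818,0],0],
    [[0,0,0],[0,-0.818,0],0],
    [[0,0,0],[0,-0.818,0],0],
    [[0,0,0],[0,-0.818,0],0],
    [[0,0,0],[0,-0.818,0],0],
    [[0,0,0],[0,-0.818,0],0],
    [[0,0,0],[0,-0.818,0],0],
    [[0,0,0],[0,0,0],0],
    [[0,0,0],[0,0,0],0],
    [[0,0,0],[0,0,0],0]
  ]
}}

```text
time: 31.38
tool_pos: [0.5177, -0.2886, 0.3018]
tcp_rot: [-179.9, 45.0, 177.3]
force: [0.4, -0.1, 0.5]
gripper_width: 0.0289
gripper_force: 59.6
```

```bash
cat >> h.py <<'E'
def hang(mid,psi,back,eye=(-.06,0,.0025)):
    T=R.from_euler('xyz',[180,0,180+psi],degrees=True)*R.from_euler('y',-45,degrees=True)
    f=np.array([np.cos(np.radians(psi)),np.sin(np.radians(psi)),0])
    e=np.array(mid)+back*(-.7071*f+[0,0,.7071]); p=e-T.apply(eye); s=read_state()
    print('turn',((rot().inv()*T).as_rotvec()/.12).round(3),'shift',(T.inv().apply(p-s['tool_pos'])/.03).round(3),'tcp',p.round(4))
E
python3 - <<'E'
from h import *
s=read_state(); print(s['tool_pos'],s['tcp_rot'],s['gripper_width'],s['qpos'].round(1))
hang((.6265,-.143,.193),-3,.06)
E
```

```text
[ 0.51773277 -0.28862378  0.3017946 ] [-179.8895987    44.96862595  177.26024163] 0.028949318725056104 [-41.3 -25.6 -20.9  56.6  26.1 -29.4]
turn [ 0.011 -0.005  0.027] shift [2.184 5.037 2.862] tcp [ 0.54   -0.1385  0.1948]
```

Request:
{"fn": "send_rows", "kwargs": {
  "targets": [
    [[0,0.84,0],[0,0,0],0],
    [[0,0.84,0],[0,0,0],0],
    [[0,0.84,0],[0,0,0],0],
    [[0,0.84,0],[0,0,0],0],
    [[0,0.84,0],[0,0,0],0],
    [[0,0.84,0],[0,0,0],0],
    [[0.55,0,0],[0,0,0],0],
    [[0.55,0,0],[0,0,0],0],
    [[0.55,0,0.5],[0,0,0],0],
    [[0.55,0,0.6],[0,0,0],0],
    [[0,0,0.6],[0,0,0],0],
    [[0,0,0.5],[0,0,0],0],
    [[0,0,0],[0,0,0],0],
    [[0,0,0],[0,0,0],0],
    [[0,0,0],[0,0,0],0]
  ]
}}

```text
time: 32.63
tool_pos: [0.5255, -0.1371, 0.2087]
tcp_rot: [-180.0, 45.0, 177.3]
force: [-0.5, 0.5, -0.6]
gripper_width: 0.0288
gripper_force: 59.7
```

```bash
python3 - <<'E'
from h import *
s=read_state(); print(s['tool_pos'],s['tcp_rot'],s['gripper_width'])
hang((.6265,-.143,.193),-3,.06)
a=save('scene','s8');b=save('side','d8');w=save('wrist','w8')
a=cv2.resize(a[170:270,270:390],(480,400)); b=cv2.resize(b[100:220,220:340],(320,320)); w=cv2.resize(w,(480,200))
o=np.zeros((600,800,3),np.uint8);o[:400,:480]=a;o[:320,480:]=b;o[400:,:480]=w
cv2.imwrite('pics/c8.png',o[:,:,::-1])
E
```

```text
[ 0.5254918  -0.13711717  0.20872957] [-179.95294177   45.02918477  177.28400338] 0.02880924278945775
turn [0.022 0.004 0.029] shift [-0.014 -0.02   0.672] tcp [ 0.54   -0.1385  0.1948]
```

View pics/c8.png

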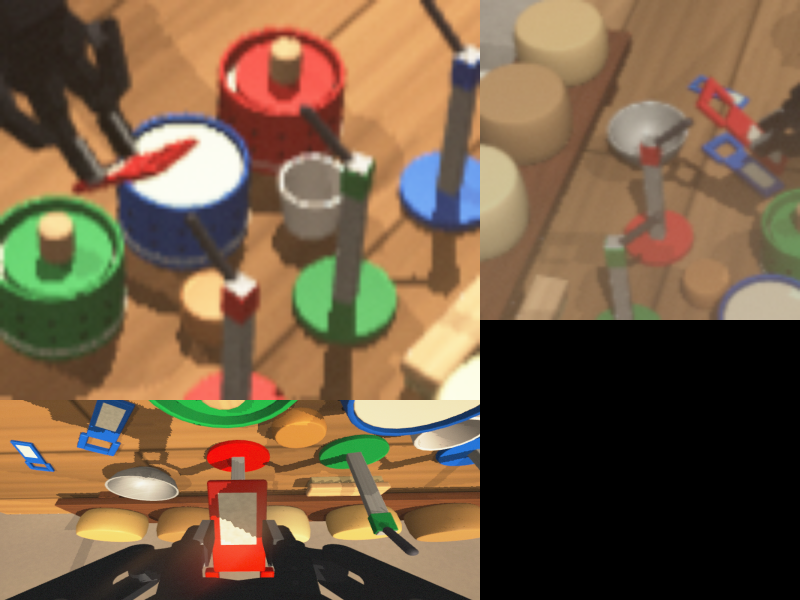

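Scene view: the tilted tag's eye points at the red peg, about 80 mm off its tip. I'll check the relative alignment in the fixed cameras.

```bash
python3 - <<'E'
from h import *
s=read_state(); T=rot(); e=s['tool_pos']+T.apply([-.06,0,.0025]); print('eye',e)
f=R.from_euler('z',-3,degrees=True).apply([1,0,0]); mid=np.array([.6265,-.143,.193])
pk={'root':mid+.021*f-[0,0,.021],'mid':mid,'tip':mid-.021*f+[0,0,.021]}
for c in ('scene','side'):
    get_image(c)
    o=tip_of('tag_red_eye',c)[:1]; q=tip_of('stand_red_peg',c)[:1]
    print(c,'eye pred',proj(c,e),'net',[(i['conf'],i['point']) for i in o]); print('  peg pred',{k:proj(c,v).round(1).tolist() for k,v in pk.items()},'net',[(i['conf'],i['point']) for i in q])
E
python3 -c "
import cv2,numpy as np
a=cv2.imread('pics/s8.png')[200:260,290:350];b=cv2.imread('pics/d8.png')[125:185,270:330]
cv2.imwrite('pics/c9.png',np.hstack([cv2.resize(i,(400,400),interpolation=0) for i in (a,b)]))"
```

```text
eye [ 0.56919069 -0.13943751  0.24901353]
scene eye pred [[308.31071901 210.39133063]] net [(0.54, [280.3, 292.9])]
  peg pred {'root': [[327.4, 241.0]], 'mid': [[322.3, 232.8]], 'tip': [[317.2, 224.6]]} net [(0.76, [321.8, 231.7])]
side eye pred [[308.82666571 139.84020728]] net [(0.65, [311.4, 138.5])]
  peg pred {'root': [[284.9, 154.2]], 'mid': [[291.0, 150.4]], 'tip': [[297.3, 146.5]]} net [(0.35, [342.7, 187.3])]
```

View pics/c9.png

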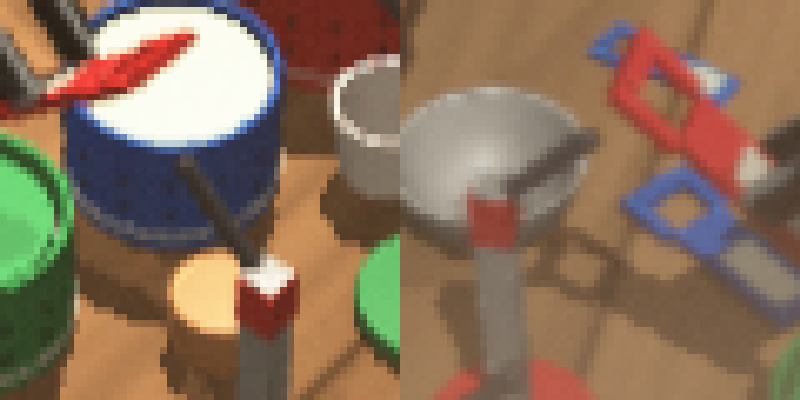

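The peg and eye agree with prediction to about 3 mm, so I'm sliding the tag on along the peg.

Request:
{"fn": "send_rows", "kwargs": {
  "targets": [
    [[0,0,0.4],[0,0,0],0],
    [[0,0,0.4],[0,0,0],0],
    [[0,0,0.4],[0,0,0],0],
    [[0,0,0.3],[0,0,0],0],
    [[0,0,0.3],[0,0,0],0],
    [[0,0,0.3],[0,0,0],0],
    [[0,0,0],[0,0,0],0],
    [[0,0,0],[0,0,0],0]
  ]
}}

```text
time: 33.75
tool_pos: [0.5693, -0.1392, 0.1615]
tcp_rot: [180.0, 44.9, 177.2]
force: [-0.0, -1.0, 0.0]
gripper_width: 0.0288
gripper_force: 59.7
```

```bash
python3 - <<'E'
from h import *
hang((.6265,-.143,.193),-3,0)
a=save('scene','s9');b=save('side','d9')
cv2.imwrite('pics/c10.png',np.hstack([cv2.resize(i,(400,400)) for i in (a[190:270,280:360],b[110:190,260:340])])[:,:,::-1])
E
```

```text
turn [ 0.025 -0.009  0.021] shift [-0.092 -0.027  0.526] tcp [ 0.5824 -0.1407  0.1523]
```

View pics/c10.png

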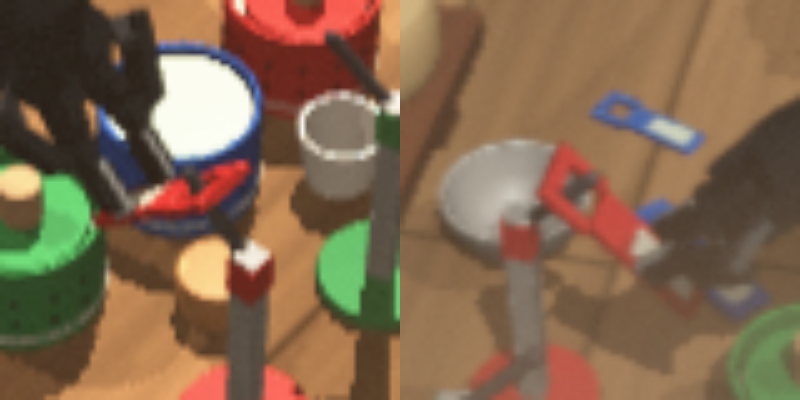

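Side view: the peg passes through the red tag's eye (575,185). I'll advance a little and release.

Request:
{"fn": "send_rows", "kwargs": {
  "targets": [
    [[0,0,0.3],[0,0,0],0],
    [[0,0,0.3],[0,0,0],0],
    [[0,0,0.1],[0,0,0],0],
    [[0,0,0],[0,0,0],0],
    [[0,0,0],[0,0,0],0.7],
    [[0,0,0],[0,0,0],0.7],
    [[0,0,0],[0,0,0],0.7],
    [[0,0,0],[0,0,0],0.7],
    [[0,0,0],[0,0,0],0.7],
    [[0,0,0],[0,0,0],0.7],
    [[0,0,-0.5],[0,0,0],0.7],
    [[0,0,-0.6],[0,0,0],0.7],
    [[0,0,-0.7],[0,0,0],0.7],
    [[0,0,-0.7],[0,0,0],0.7],
    [[0,0,-0.7],[0,0,0],0.7],
    [[0,0,-0.7],[0,0,0],0.7],
    [[0,0,0],[0,0,0],0.7]
  ]
}}

```text
time: 35.27
tool_pos: [0.501, -0.1364, 0.2347]
tcp_rot: [-179.8, 45.3, 177.3]
force: [1.2, -0.1, 1.2]
gripper_width: 0.0597
gripper_force: 0.0
```

```bash
python3 - <<'E'
from h import *
s=read_state(); print(s['tool_pos'],s['tcp_rot'],s['force'])
a=save('scene','s11');b=save('side','d11')
cv2.imwrite('pics/c11.png',np.hstack([cv2.resize(i,(400,400)) for i in (a[190:290,270:370],b[100:200,240:340])])[:,:,::-1])
for c in ('scene','side'):
  print(c,proj(c,[.64,-.143,.17]),[(round(o['conf'],2),o['point']) for o in tip_of('tag_red_eye',c)[:2]],[(round(o['conf'],2),o['point']) for o in tip_of('tag_red',c)[:2]])
  b=best('tag_blue',c,m_tag,(.575,-.3,-.65)); print(b)
E
```

```text
[ 0.50095243 -0.1363606   0.2346733 ] [-179.84591941   45.31375309  177.29389967] [ 1.17218587 -0.11144985  1.2082659 ]
scene [[325.63871691 239.98006962]] [(0.44, [328.6, 243.0])] [(0.62, [378.0, 173.1]), (0.53, [325.7, 246.3])]
(np.float64(0.9330781698226929), array([ 0.57634742, -0.29715661, -0.65261042]), 0.6)
side [[287.15768973 155.25254177]] [(0.83, [291.5, 154.5])] [(0.63, [288.6, 161.7])]
(np.float64(0.9201850891113281), array([ 0.57335364, -0.3021433 , -0.65142604]), 0.82)
```

View pics/c11.png

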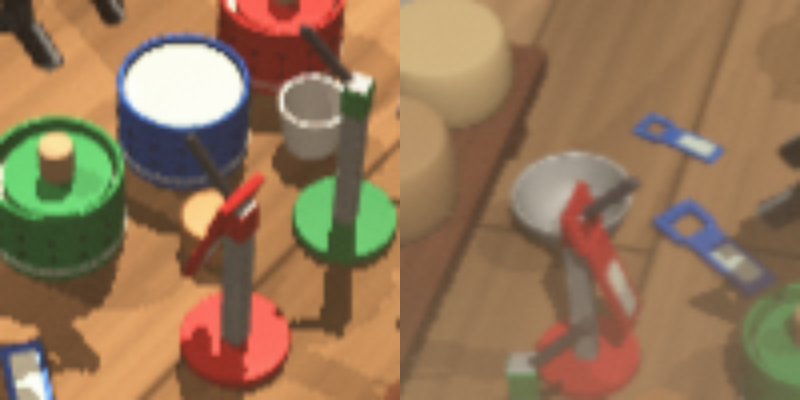

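The red tag is on its peg. Next is the blue tag.

Request:
{"fn": "send_rows", "kwargs": {
  "targets": [
    [[0,0,0],[0,0.822,0],0.75],
    [[0,0,0],[0,0.822,0],0.75],
    [[0,0,0],[0,0.822,0],0.75],
    [[0,0,0],[0,0.822,0],0.75],
    [[0,0,0],[0,0.822,0],0.75],
    [[0,0,0],[0,0.822,0],0.75],
    [[0,0,0],[0,0.822,0],0.75],
    [[0,0,0],[0,0.822,0],0.75],
    [[-0.3,-0.85,0],[0,0,0],0.75],
    [[-0.3,-0.85,0],[0,0,0],0.75],
    [[-0.3,-0.85,0],[0,0,0],0.75],
    [[-0.3,-0.85,0],[0,0,0],0.75],
    [[-0.3,-0.85,0],[0,0,0],0.75],
    [[-0.3,-0.85,0],[0,0,0],0.75],
    [[0,0,0],[0,0,1],0.75],
    [[0,0,0],[0,0,1],0.75],
    [[0,0,0],[0,0,1],0.75],
    [[0,0,0],[0,0,1],0.75],
    [[0,0,0],[0,0,1],0.75]
  ]
}}

```text
time: 37.25
tool_pos: [0.5484, -0.2916, 0.2286]
tcp_rot: [-179.9, -0.3, 142.5]
force: [-0.2, -0.0, -0.5]
gripper_width: 0.0638
gripper_force: 0.0
```

Request:
{"fn": "send_rows", "kwargs": {
  "targets": [
    [[0,0,0.7],[0,0,0],0.7],
    [[0,0,0.7],[0,0,0],0.7],
    [[0,0,0],[0,0,0],0.7],
    [[0,0,0],[0,0,0],0.7],
    [[0,0,0],[0,0,0],0.7]
  ]
}}

```text
time: 37.67
tool_pos: [0.5482, -0.2915, 0.1885]
tcp_rot: [-179.9, -0.2, 142.8]
force: [-0.2, -0.1, 0.9]
gripper_width: 0.0595
gripper_force: 0.0
```

```bash
python3 - <<'E'
from h import *
s=read_state(); print(s['tool_pos'],s['tcp_rot'],s['qpos'].round(1))
get_image('wrist');get_image('side');save('scene','s12')
for c in ('wrist','side','scene'):
    b=best('tag_blue',c,m_tag,(.576,-.3,-.65)); print(c,b)
    if b:
      x,y,t=b[1]; g=[x-.02*np.cos(t),y-.02*np.sin(t),.003]; rpy=[180,0,180+np.degrees(t)]
      print(np.round(g,4),turn(rpy),shift(g,rpy))
for c in ('scene','side'):
  print(c,[(round(o['conf'],2),o['point']) for o in tip_of('tag_red_eye',c)[:2]],[(round(o['conf'],2),o['point']) for o in tip_of('tag_red',c)[:2]])
E
```

```text
[ 0.5481656  -0.29149929  0.18848903] [-1.79884435e+02 -1.62674734e-01  1.42847731e+02] [-28.   14.4  16.1  91.8  -0.1   9.2]
wrist (np.float64(0.9717994332313538), array([ 0.57553649, -0.29997438, -0.65496833]), 0.88)
[ 0.5597 -0.2878  0.003 ] [-0.015 -0.013  0.054] [-0.222  0.332  6.199]
side (np.float64(0.925459623336792), array([ 0.57374244, -0.30364103, -0.66797381]), 0.62)
[ 0.558  -0.2913  0.003 ] [-0.015 -0.014  0.161] [-0.249  0.211  6.193]
scene (np.float64(0.9099226593971252), array([ 0.57548999, -0.2965361 , -0.66833103]), 0.62)
[ 0.5598 -0.2841  0.003 ] [-0.016 -0.017  0.164] [-0.151  0.435  6.186]
scene [(0.61, [326.7, 242.8]), (0.48, [184.7, 266.0])] []
side [(0.49, [289.5, 154.3])] [(0.83, [291.2, 163.8]), (0.29, [302.8, 208.5])]
```

Request:
{"fn": "send_rows", "kwargs": {
  "targets": [
    [[-0.22,0.33,0.6],[0,0,0.07],0.6],
    [[0,0,0.8],[0,0,0],0.6],
    [[0,0,0.8],[0,0,0],0.6],
    [[0,0,0.8],[0,0,0],0.6],
    [[0,0,0.8],[0,0,0],0.6],
    [[0,0,0.8],[0,0,0],0.6],
    [[0,0,0.8],[0,0,0],0.6],
    [[0,0,0.5],[0,0,0],0.6],
    [[0,0,0.28],[0,0,0],0.6],
    [[0,0,0],[0,0,0],0.6],
    [[0,0,0],[0,0,0],0.6]
  ],
  "squeeze": 60
}}

```text
time: 39.08
tool_pos: [0.5586, -0.2876, 0.0028]
tcp_rot: [-179.9, -0.2, 142.4]
force: [-0.7, -0.4, -0.2]
gripper_width: 0.0513
gripper_force: 0.0
```

Request:
{"fn": "send_rows", "kwargs": {
  "targets": [
    [[0,0,0],[0,0,0],0],
    [[0,0,0],[0,0,0],0],
    [[0,0,0],[0,0,0],0],
    [[0,0,0],[0,0,0],0],
    [[0,0,0],[0,0,0],0],
    [[0,0,0],[0,0,0],0],
    [[0,0,0],[0,0,0],0]
  ]
}}

```text
time: 39.67
tool_pos: [0.5595, -0.288, 0.0045]
tcp_rot: [-179.9, -0.0, 142.4]
force: [-0.8, 0.2, 6.6]
gripper_width: 0.0309
gripper_force: 59.0
```

Request:
{"fn": "send_rows", "kwargs": {
  "targets": [
    [[0,0,-0.3],[0,0,0],0],
    [[0,0,-0.7],[0,0,0],0],
    [[0,0,-0.9],[0,0,0],0],
    [[0,0,-0.9],[0,0,0],0],
    [[0,0,-0.9],[0,0,0],0],
    [[0,0,-0.9],[0,0,0],0],
    [[0,0,-0.9],[0,0,0],0],
    [[0,0,-0.9],[0,0,0],0],
    [[0,0,-0.9],[0,0,0],0],
    [[0,0,-0.9],[0,0,0],0],
    [[0,0,-0.9],[0,0,0],0],
    [[0,0,-0.9],[0,0,0],0],
    [[0,0,0],[0,0,-0.912],0],
    [[0,0,0],[0,0,-0.912],0],
    [[0,0,0],[0,0,-0.912],0],
    [[0,0,0],[0,0,-0.912],0],
    [[0,0,0],[0,0,-0.912],0],
    [[0,0,0],[0,0,-0.912],0]
  ]
}}

```text
time: 41.17
tool_pos: [0.5593, -0.2875, 0.3033]
tcp_rot: [-180.0, -0.2, -179.7]
force: [-0.3, -0.0, -0.2]
gripper_width: 0.0309
gripper_force: 59.5
```

Request:
{"fn": "send_rows", "kwargs": {
  "targets": [
    [[0.3,0.9,0],[0,0,0],0],
    [[0.3,0.9,0],[0,0,0],0],
    [[0.3,0.9,0],[0,0,0],0],
    [[0.3,0.9,0],[0,0,0],0],
    [[0,0.9,0],[0,0,0],0],
    [[0,0.9,0],[0,0,0],0],
    [[0,0.9,0],[0,0,0],0],
    [[0,0.9,0],[0,0,0],0],
    [[0,0.9,0],[0,0,0],0],
    [[0,0.9,0],[0,0,0],0],
    [[0,0.9,0],[0,0,0],0],
    [[0,0.9,0],[0,0,0],0],
    [[0,0,0],[0,0,0],0],
    [[0,0,0],[0,0,0],0],
    [[0,0,0],[0,0,0],0],
    [[0,0,0],[0,0,0],0]
  ]
}}

```text
time: 42.5
tool_pos: [0.5237, 0.0357, 0.303]
tcp_rot: [180.0, -0.2, 179.9]
force: [1.1, 0.7, -0.1]
gripper_width: 0.0311
gripper_force: 59.6
```

```bash
python3 - <<'E'
from h import *
s=read_state(); print(s['tool_pos'],s['tcp_rot'],s['gripper_width'],s['qpos'].round(1))
im=save('wrist','w13')
for o in tip_of('stand_blue_peg','wrist')[:2]: print(round(o['conf'],2),o['point'],ray('wrist',o['point'],.193).round(4))
hs=cv2.cvtColor(im,cv2.COLOR_RGB2HSV)
p0=(.648,.177); roi=cv2.dilate(render('wrist',[cyl(*p0,.046,0,.012)]),np.ones((15,15)))>0
mk=((hs[...,0]>100)&(hs[...,0]<128)&(hs[...,1]>140)&(hs[...,2]>60)&roi).astype(np.uint8); ys,xs=np.nonzero(mk); print('px',len(xs),xs.min(),xs.max(),ys.min(),ys.max())
mk=cv2.fillConvexPoly(np.zeros_like(mk),cv2.convexHull(cv2.findNonZero(mk)),1)
f,v=fit('wrist',mk,lambda q:[cyl(q[0],q[1],.045,0,.012)],p0); print('footfit',f,v)
for a in (-5,5,15,25):
    d=np.array([np.cos(np.radians(a)),np.sin(np.radians(a)),0]); m=np.array([f[0],f[1],.193])-.027*d
    P=[m+.021*d-[0,0,.021],m,m-.021*d+[0,0,.021],[f[0],f[1],.177]]
    print(a,m.round(4),proj('wrist',P).round(0).tolist())
c=proj('wrist',[.625,.177,.193])[0].astype(int); print(c)
x0=min(max(c[0]-80,0),480);y0=min(max(c[1]-60,0),280)
o=np.hstack([cv2.resize(im[y0:y0+120,x0:x0+120],(480,480),interpolation=0),cv2.resize(im,(320,480))]); print(x0,y0); cv2.imwrite('pics/c13.png',o[:,:,::-1])
E
```

```text
[0.52365104 0.03570755 0.30299485] [179.99461224  -0.18770343 179.93340522] 0.031079204964779773 [  3.9   4.   17.2 103.3   0.    4. ]
0.6 [485.3, 299.5] [0.6157 0.1753 0.193 ]
0.15 [289.4, 125.1] [0.4716 0.0148 0.193 ]
px 2462 389 453 212 272
footfit [0.64730626 0.17771825] 0.9255810379981995
-5 [0.6204 0.1801 0.193 ] [[474.0, 311.0], [490.0, 304.0], [510.0, 296.0], [475.0, 320.0]]
5 [0.6204 0.1754 0.193 ] [[473.0, 311.0], [485.0, 304.0], [499.0, 296.0], [475.0, 320.0]]
15 [0.6212 0.1707 0.193 ] [[472.0, 311.0], [479.0, 305.0], [488.0, 298.0], [475.0, 320.0]]
25 [0.6228 0.1663 0.193 ] [[471.0, 312.0], [474.0, 307.0], [477.0, 301.0], [475.0, 320.0]]
[485 309]
405 249
```

View pics/c13.png

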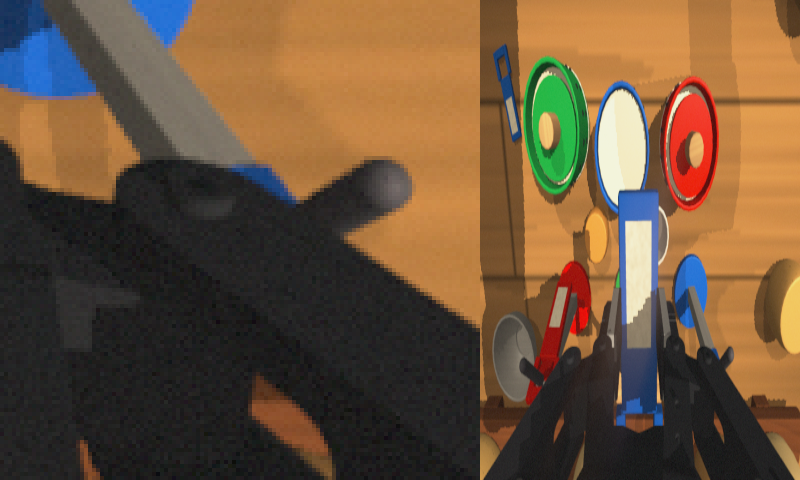

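The tip of the blue stand's peg is at wrist (502,296), which puts its heading at about +3° and its middle at about (0.6185, 0.176, 0.193). The blue tag is held straight.

Request:
{"fn": "send_rows", "kwargs": {
  "targets": [
    [[0,0,0],[0,0,-0.44],0],
    [[0,0,0],[0,-0.818,0],0],
    [[0,0,0],[0,-0.818,0],0],
    [[0,0,0],[0,-0.818,0],0],
    [[0,0,0],[0,-0.818,0],0],
    [[0,0,0],[0,-0.818,0],0],
    [[0,0,0],[0,-0.818,0],0],
    [[0,0,0],[0,-0.818,0],0],
    [[0,0,0],[0,-0.818,0],0],
    [[0,0,0],[0,0,0],0],
    [[0,0,0],[0,0,0],0],
    [[0,0,0],[0,0,0],0]
  ]
}}

```text
time: 43.6
tool_pos: [0.5241, 0.036, 0.3045]
tcp_rot: [180.0, 44.8, -177.1]
force: [-0.3, -0.8, -0.1]
gripper_width: 0.0311
gripper_force: 59.6
```

```bash
python3 - <<'E'
from h import *
s=read_state(); print(s['tool_pos'],s['tcp_rot'],s['gripper_width'],s['qpos'].round(1))
hang((.6185,.176,.193),3,.07,(-.06,0,.0005))
E
```

```text
[0.52407835 0.03604973 0.30447375] [ 179.96728199   44.76565846 -177.05990858] 0.031108611775707378 [  4.5 -41.6 -30.5  56.3  -1.1   1.1]
turn [-0.001 -0.034 -0.006] shift [2.232 4.494 2.673] tcp [0.5263 0.1712 0.2004]
```

Request:
{"fn": "send_rows", "kwargs": {
  "targets": [
    [[0,0.75,0],[0,-0.03,0],0],
    [[0,0.75,0],[0,0,0],0],
    [[0,0.75,0],[0,0,0],0],
    [[0,0.75,0],[0,0,0],0],
    [[0,0.75,0],[0,0,0],0],
    [[0,0.75,0],[0,0,0],0],
    [[0.45,0,0],[0,0,0],0],
    [[0.45,0,0],[0,0,0],0],
    [[0.45,0,0.2],[0,0,0],0],
    [[0.45,0,0.4],[0,0,0],0],
    [[0.43,0,0.4],[0,0,0],0],
    [[0,0,0.4],[0,0,0],0],
    [[0,0,0.4],[0,0,0],0],
    [[0,0,0.4],[0,0,0],0],
    [[0,0,0.4],[0,0,0],0],
    [[0,0,0],[0,0,0],0],
    [[0,0,0],[0,0,0],0]
  ]
}}

```text
time: 45.02
tool_pos: [0.5253, 0.1719, 0.2004]
tcp_rot: [-179.9, 44.8, -177.0]
force: [-0.1, 0.1, -1.1]
gripper_width: 0.0308
gripper_force: 59.8
```

```bash
python3 - <<'E'
from h import *
s=read_state(); print(s['tool_pos'],s['tcp_rot'],s['gripper_width'])
hang((.6185,.176,.193),3,.0,(-.06,0,.0005))
T=rot(); e=s['tool_pos']+T.apply([-.06,0,.0005])
f=R.from_euler('z',3,degrees=True).apply([1,0,0]); mid=np.array([.6185,.176,.193])
a=save('scene','s14');b=save('side','d14')
for c in ('scene','side'):
    print(c,'eye',proj(c,e).round(1),[(round(o['conf'],2),o['point']) for o in tip_of('tag_blue_eye',c)[:4]]);print(' peg root mid tip',proj(c,[mid+.021*f-[0,0,.021],mid,mid-.021*f+[0,0,.021]]).round(1).tolist(),[(round(o['conf'],2),o['point']) for o in tip_of('stand_blue_peg',c)[:2]])
o=np.hstack([cv2.resize(a[145:205,340:400],(400,400),interpolation=0),cv2.resize(b[205:265,240:300],(400,400),interpolation=0)])
cv2.imwrite('pics/c14.png',o[:,:,::-1])
E
```

```text
[0.52532155 0.17185603 0.20039146] [-179.94492694   44.82958802 -176.99457698] 0.030803576603205072
turn [-0.007 -0.025  0.001] shift [-0.024 -0.025  2.356] tcp [0.5758 0.1738 0.1509]
scene eye [[368.5 159.8]] [(0.63, [242.4, 262.6]), (0.57, [371.3, 156.4]), (0.55, [264.0, 344.3]), (0.34, [324.0, 234.8])]
 peg root mid tip [[384.4, 184.0], [379.7, 176.9], [375.0, 169.8]] [(0.94, [377.6, 175.9]), (0.56, [384.6, 259.2])]
side eye [[279.5 227.1]] [(0.73, [277.8, 224.1]), (0.64, [304.1, 131.8]), (0.43, [368.4, 169.3]), (0.43, [315.6, 269.8])]
 peg root mid tip [[254.5, 239.1], [261.5, 235.6], [268.8, 232.0]] [(0.82, [262.1, 234.2])]
```

View pics/c14.png

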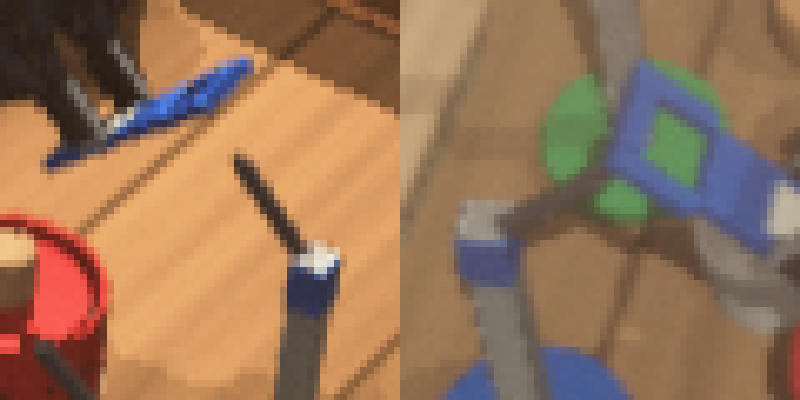

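Side view: the peg line runs into the hole centre (282,227), and the scene view agrees. Sliding on.

Request:
{"fn": "send_rows", "kwargs": {
  "targets": [
    [[0,0,0.35],[0,0,0],0],
    [[0,0,0.35],[0,0,0],0],
    [[0,0,0.35],[0,0,0],0],
    [[0,0,0.3],[0,0,0],0],
    [[0,0,0.3],[0,0,0],0],
    [[0,0,0.3],[0,0,0],0],
    [[0,0,0.3],[0,0,0],0],
    [[0,0,0.2],[0,0,0],0],
    [[0,0,0.1],[0,0,0],0],
    [[0,0,0],[0,0,0],0],
    [[0,0,0],[0,0,0],0]
  ]
}}

```text
time: 46.23
tool_pos: [0.5785, 0.1745, 0.146]
tcp_rot: [180.0, 45.0, -177.0]
force: [-0.1, 0.6, -0.4]
gripper_width: 0.031
gripper_force: 59.8
```

```bash
python3 - <<'E'
from h import *
hang((.6185,.176,.193),3,.0,(-.06,0,.0005))
for c in ('scene','side'):
    get_image(c); print(c,proj(c,[.6185,.176,.193]).round(1),[(round(o['conf'],2),o['point']) for o in tip_of('tag_blue_eye',c)[:4]])
E
```

```text
turn [ 0.002 -0.004 -0.003] shift [-0.051 -0.02  -0.179] tcp [0.5758 0.1738 0.1509]
scene [[379.7 176.9]] [(0.65, [243.5, 265.0]), (0.58, [265.1, 345.6]), (0.47, [380.8, 178.1])]
side [[261.5 235.6]] [(0.78, [262.2, 236.0]), (0.67, [301.6, 134.4]), (0.59, [338.0, 198.0]), (0.57, [363.7, 171.4])]
```

The force is near zero and the eye is on the peg in both views, so I'm releasing and withdrawing.

Request:
{"fn": "send_rows", "kwargs": {
  "targets": [
    [[0,0,0],[0,0,0],0.7],
    [[0,0,0],[0,0,0],0.7],
    [[0,0,0],[0,0,0],0.7],
    [[0,0,0],[0,0,0],0.7],
    [[0,0,0],[0,0,0],0.7],
    [[0,0,0],[0,0,0],0.7],
    [[0,0,-0.5],[0,0,0],0.7],
    [[0,0,-0.6],[0,0,0],0.7],
    [[0,0,-0.7],[0,0,0],0.7],
    [[0,0,-0.8],[0,0,0],0.7],
    [[0,0,-0.8],[0,0,0],0.7],
    [[0,0,-0.8],[0,0,0],0.7],
    [[0,0,-0.8],[0,0,0],0.7],
    [[0,0,-0.8],[0,0,0],0.7],
    [[0,0,-0.8],[0,0,0],0.7],
    [[0,0,-0.8],[0,0,0],0.7],
    [[0,0,0],[0,0,0],0.7],
    [[0,0,0],[0,0,0],0.7],
    [[0,0,0],[0,0,0],0.7],
    [[0,0,0],[0,0,0],0.7]
  ]
}}

```text
time: 48.1
tool_pos: [0.422, 0.1662, 0.3017]
tcp_rot: [-180.0, 44.9, -177.0]
force: [-0.3, -0.2, -1.0]
gripper_width: 0.0598
gripper_force: 0.0
```

Request:
{"fn": "send_rows", "kwargs": {
  "targets": [
    [[0,0,0],[0,0,0],0.7],
    [[0,0,0],[0,0,0],0.7],
    [[0,0,0],[0,0,0],0.7],
    [[0,0,0],[0,0,0],0.7],
    [[0,0,0],[0,0,0],0.7],
    [[0,0,0],[0,0,0],0.7],
    [[0,0,0],[0,0,0],0.7],
    [[0,0,0],[0,0,0],0.7],
    [[0,0,0],[0,0,0],0.7],
    [[0,0,0],[0,0,0],0.7]
  ]
}}

```text
time: 48.93
tool_pos: [0.4217, 0.1663, 0.3031]
tcp_rot: [180.0, 45.0, -177.0]
force: [-0.1, -0.3, 0.0]
gripper_width: 0.0599
gripper_force: 0.0
```

```bash
python3 - <<'E'
from h import *
s=read_state(); print(s['time'],s['tool_pos'],s['force'])
a=save('scene','s15');b=save('side','d15')
for n,p in (('blue',(.6185,.176,.193)),('red',(.6265,-.143,.193))):
  for c in ('scene','side'):
    print(n,c,'mid',proj(c,p).round(0),'eye@rest',proj(c,np.array(p)+[.012,0,-.022]).round(0),[(round(o['conf'],2),o['point']) for o in tip_of(f'tag_{n}_eye',c)[:4]],[(round(o['conf'],2),o['point']) for o in tip_of(f'tag_{n}',c)[:4]])
m=lambda p:[cyl(p[0],p[1],.046,.060,.072),cyl(p[0],p[1],.015,.072,.106)]
for n,p in (('green',(.462,-.144)),('red',(.478,.148))):
  for c in ('side','scene'):
    r=best('follower_'+n,c,m,p); print(n,c,r, best('mould_'+n,c,m_mould,p))
o=np.zeros((600,800,3),np.uint8)
for i,(im,x,y) in enumerate(((a,340,150),(b,230,210),(a,280,205),(b,250,120))):
    o[300*(i//2):300*(i//2)+300,400*(i%2):400*(i%2)+400]=cv2.resize(im[y:y+75,x:x+100],(400,300),interpolation=cv2.INTER_CUBIC)
cv2.imwrite('pics/c15.png',o[:,:,::-1])
E
```

```text
48.9333 [0.42170763 0.16628221 0.30312254] [-0.09529482 -0.25335188  0.02934103]
blue scene mid [[380. 177.]] eye@rest [[382. 183.]] [(0.59, [242.6, 263.6]), (0.57, [264.1, 345.3]), (0.52, [385.9, 183.9])] [(0.67, [247.3, 264.9]), (0.48, [260.1, 338.2]), (0.39, [381.3, 191.4]), (0.3, [324.6, 250.5])]
blue side mid [[262. 236.]] eye@rest [[258. 240.]] [(0.69, [319.6, 264.9]), (0.67, [365.5, 168.6]), (0.66, [253.6, 238.5]), (0.45, [302.9, 132.7])] [(0.68, [356.2, 171.8]), (0.57, [263.1, 247.7]), (0.54, [308.7, 133.8])]
red scene mid [[322. 233.]] eye@rest [[325. 240.]] [(0.41, [324.0, 243.3]), (0.26, [338.6, 206.6])] [(0.43, [322.8, 248.9])]
red side mid [[291. 150.]] eye@rest [[288. 155.]] [(0.57, [290.8, 157.6])] [(0.72, [291.0, 165.5])]
green side (np.float64(0.8347437977790833), array([ 0.46067244, -0.15216204]), 0.76) (np.float64(0.44663992524147034), array([ 0.4590009 , -0.15210752]), 0.92)
green scene (np.float64(0.8602588772773743), array([ 0.46075781, -0.14091797]), 0.97) (np.float64(0.5395040512084961), array([ 0.4635668, -0.1435887]), 0.68)
red side (np.float64(0.8920403122901917), array([0.47845778, 0.14150541]), 0.89) (np.float64(0.48930180072784424), array([0.47479343, 0.14346028]), 0.64)
red scene (np.float64(0.7551114559173584), array([0.47327368, 0.15570178]), 0.77) (np.float64(0.48643043637275696), array([0.47749717, 0.14948322]), 0.67)
```

View pics/c15.png

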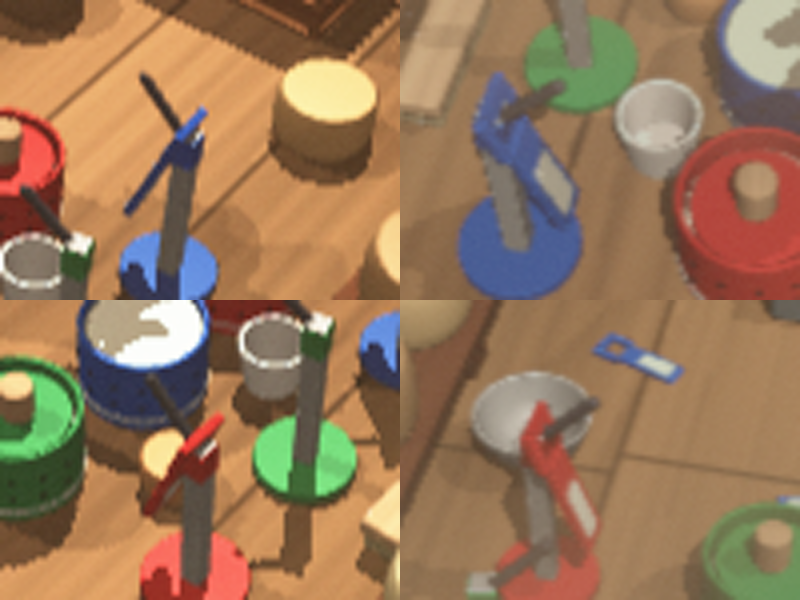

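```bash
python3 - <<'E'
from h import *
def P(c):
    m=camera_model(c); return np.array(m['K'],float)@np.hstack([cv2.Rodrigues(np.array(m['rvec'],float))[0],np.array(m['tvec'],float).reshape(3,1)])
def tri(a,b):
    X=cv2.triangulatePoints(P('scene'),P('side'),np.array(a,float).reshape(2,1),np.array(b,float).reshape(2,1)); return (X[:3]/X[3]).ravel()
for n,t,b in (('red',((335.5,234.5),(285,146.2)),((317,258),(296.2,182.5))),('blue',((391.2,178),(252.5,231.2)),((372,203),(271.2,265)))):
    T,B=tri(*t),tri(*b); d=T-B; print(n,T.round(3),B.round(3),np.linalg.norm(d).round(3),'tilt rad',np.arccos(d[2]/np.linalg.norm(d)).round(3))
# model fit of tilt: project tag centre line for tilts, eye over peg root
for n,mid,psi in (('red',(.6265,-.143,.193),-3),('blue',(.6185,.176,.193),3)):
  f=R.from_euler('z',psi,degrees=True).apply([1,0,0])
  for a in (0,.3,.5,.7):
    ax=np.sin(a)*f+np.cos(a)*np.array([0,0,1]); eye=np.array(mid)+.012*f-[0,0,.02]
    print(n,a,[proj(c,[eye+.025*ax,eye-.105*ax]).round(0).tolist() for c in ('scene','side')])
E
```

```text
red [ 0.658 -0.135  0.206] [ 0.61  -0.142  0.055] 0.158 tilt rad 0.308
blue [0.651 0.181 0.205] [0.603 0.177 0.056] 0.157 tilt rad 0.311
red 0 [[[325.0, 234.0], [325.0, 261.0]], [[287.0, 148.0], [289.0, 178.0]]]
red 0.3 [[[327.0, 235.0], [317.0, 254.0]], [[285.0, 148.0], [298.0, 179.0]]]
red 0.5 [[[328.0, 237.0], [313.0, 250.0]], [[283.0, 148.0], [304.0, 178.0]]]
red 0.7 [[[329.0, 238.0], [309.0, 244.0]], [[282.0, 149.0], [309.0, 177.0]]]
blue 0 [[[383.0, 177.0], [379.0, 204.0]], [[257.0, 234.0], [262.0, 261.0]]]
blue 0.3 [[[385.0, 178.0], [372.0, 200.0]], [[254.0, 234.0], [273.0, 261.0]]]
blue 0.5 [[[386.0, 179.0], [367.0, 196.0]], [[252.0, 234.0], [280.0, 261.0]]]
blue 0.7 [[[387.0, 180.0], [364.0, 191.0]], [[251.0, 234.0], [286.0, 259.0]]]
```

```bash
python3 - <<'E'
from h import *
ims={c:get_image(c) for c in ('scene','side')}
for n,mid,psi in (('red',(.6265,-.143,.193),-3),('blue',(.6185,.176,.193),3)):
  f=R.from_euler('z',psi,degrees=True).apply([1,0,0]); y=np.cross([0,0,1],f); mks={}
  for c in ims:
    for o in outline_of('tag_'+n,c):
      mk=np.asarray(o['mask']); p=proj(c,np.array(mid)-[0,0,.04])[0]
      if np.hypot(*(np.array(o['point'])-p))<15: mks[c]=mk.astype(np.float32); print(n,c,o['conf'],mk.sum()); break
  def parts(q):
    ax=np.sin(q[2])*f+np.cos(q[2])*np.array([0,0,1]); nn=np.cross(ax,y); e=np.array(mid)+q[0]*f+[0,0,q[1]]+q[3]*y
    B=lambda x0,x1,y0,y1:np.array([e+x*ax+v*y+w*nn for x in (x0,x1) for v in (y0,y1) for w in (-.004,.004)])
    return [B(-.105,-.014,-.017,.017),B(.014,.025,-.023,.023),B(-.014,.014,-.023,-.014),B(-.014,.014,.014,.023)]
  def cost(q):
    return -sum((lambda r,m:np.minimum(r,m).sum()/np.maximum(r,m).sum())(render(c,parts(q)),m) for c,m in mks.items())
  for a0 in (.1,.4):
    q0=np.array([.012,-.02,a0,0]); sx=np.vstack([q0]+[q0+d for d in np.diag([.01,.01,.2,.006])])
    r=minimize(cost,q0,method='Nelder-Mead',options=dict(initial_simplex=sx,maxiter=150,fatol=1e-4)); print(n,r.x.round(3),r.fun)
E
```

```text
red side 0.55 212
red [ 0.017 -0.022  0.3   -0.   ] -0.682103157043457
red [ 0.015 -0.02   0.303  0.003] -0.6811681985855103
blue scene 0.38 92
blue side 0.68 404
blue [ 0.02  -0.03   0.339 -0.004] -1.6117088794708252
blue [ 0.019 -0.028  0.333  0.002] -1.515150547027588
```

```bash
python3 -c "
from bench import *
print(sign_off(), read_state()['time'])"
```

```text
the job is handed in; nothing more can be done
the job is handed in; nothing more can be done
```

I handed the job in at about 49 s. The red and green followers are pressed home in their moulds, and the red and largest blue tags hang released on their own pegs, tilted about 0.3 rad (limit 0.5). There was no blue follower or green tag. `sign_off()` gave no verdict.

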